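Load and start the scraper steriliser

TASK

Sterilise the washed bench scrapers: lift the lid off the steriliser and lay it flat on the cork mat, then stand every scraper from the caddy in the rack inside the tub, handle up and fully down, each in a slot of its own. Then set the lid back on the tub so that it sits level and right down on the rim, and last of all turn the dial clockwise to its long mark. Leave the other things on the bench where they are.

Things in the scene. Friction and masses are not known exactly. Their poses are not given: they have to be found in the camera images.
- steriliser: electric steam steriliser, fixed: white base 250 (its x) x 360 (its y, from -235 to +125) x 45 mm high, carrying a round steel tub and, on its -y side, a control shelf with the dial. Origin: on the bench under the tub's centre; z up. Tub: inner radius 112, wall 4, rim 176 mm above the bench. In it stands a wire rack with four slots, 50 mm apart along x, each running along y
- tub_rim (a point): centre of the tub's mouth at rim height, 176 mm above the bench; z up
- slot0 (a point): middle of the floor of rack slot 0 (tub x = -75 mm), 65 mm above the bench: a scraper's blade edge rests here. Axes as the steriliser's: the slot runs along y. It is a gap between wire loops at y = -32 and +32 mm, 8 mm clear at the floor, widening to 12 mm at the loops' tops, 50 mm above the floor
- slot1 (a point): middle of the floor of rack slot 1 (tub x = -25 mm), 65 mm above the bench: a scraper's blade edge rests here. Axes as the steriliser's: the slot runs along y. It is a gap between wire loops at y = -32 and +32 mm, 8 mm clear at the floor, widening to 12 mm at the loops' tops, 50 mm above the floor
- slot2 (a point): middle of the floor of rack slot 2 (tub x = 25 mm), 65 mm above the bench: a scraper's blade edge rests here. Axes as the steriliser's: the slot runs along y. It is a gap between wire loops at y = -32 and +32 mm, 8 mm clear at the floor, widening to 12 mm at the loops' tops, 50 mm above the floor
- slot3 (a point): middle of the floor of rack slot 3 (tub x = 75 mm), 65 mm above the bench: a scraper's blade edge rests here. Axes as the steriliser's: the slot runs along y. It is a gap between wire loops at y = -32 and +32 mm, 8 mm clear at the floor, widening to 12 mm at the loops' tops, 50 mm above the floor
- lid: loose steel lid, 350 g or so, 242 mm across, on the tub at the start. Origin: centre of its underside. From there up: tapered spigot to 8 mm (radius 104 to 108 mm) that goes inside the tub's rim, plate from 8 to 12 mm (radius 121 mm), low dome to 18 mm, stem, black knob. Seated, the plate rests on the rim and the origin is 8 mm below tub_rim
- lid_knob (a point): middle of the lid's knob, 40 mm above the lid's origin; the knob is a cylinder of 34 mm diameter, 20 mm high (from 30 to 50 mm), over a stem of 20 mm diameter
- mat: round cork mat, 240 mm across, 6 mm thick, fixed; origin: centre of its underside. The place to lay the lid
- caddy: grey washing-up caddy, fixed, 212 (x) x 128 (y) x 52 mm high, walls 4 mm, floor 4 mm thick; three cross walls make four compartments in a row along its x, 52 mm apart. Origin: centre of its underside
- scraper0: bench scraper, 150 g: steel blade 100 wide, 4 thick, 81 mm high, round handle 16 mm thick, 100 mm long along its top; 95 mm high. Origin: middle of the blade's lower edge; z up the blade (handle axis at z = 87 mm), y along the handle, x across. Starts blade down in the caddy, leaning 15 to 22 degrees, top towards the caddy's -x, blade on a cross wall. Two to four are present (None: absent)
- scraper1: bench scraper, 150 g: steel blade 100 wide, 4 thick, 81 mm high, round handle 16 mm thick, 100 mm long along its top; 95 mm high. Origin: middle of the blade's lower edge; z up the blade (handle axis at z = 87 mm), y along the handle, x across. Starts blade down in the caddy, leaning 15 to 22 degrees, top towards the caddy's -x, blade on a cross wall. Two to four are present (None: absent)
- scraper2: bench scraper, 150 g: steel blade 100 wide, 4 thick, 81 mm high, round handle 16 mm thick, 100 mm long along its top; 95 mm high. Origin: middle of the blade's lower edge; z up the blade (handle axis at z = 87 mm), y along the handle, x across. Starts blade down in the caddy, leaning 15 to 22 degrees, top towards the caddy's -x, blade on a cross wall. Two to four are present (None: absent)
- scraper3: bench scraper, 150 g: steel blade 100 wide, 4 thick, 81 mm high, round handle 16 mm thick, 100 mm long along its top; 95 mm high. Origin: middle of the blade's lower edge; z up the blade (handle axis at z = 87 mm), y along the handle, x across. Starts blade down in the caddy, leaning 15 to 22 degrees, top towards the caddy's -x, blade on a cross wall. Two to four are present (None: absent)
- dial (a joint): angle of the black dial: 0 at off (white pointer towards the steriliser's -x), growing clockwise seen from above, stop at 2.4 rad. Short marks every 30 degrees; the long mark is at 1.05 rad (60 degrees clockwise from off). Starts between 0 and 0.25 rad, stays where it is left, turns with about 0.03 N m
- dial_grip (a point): on the dial's axis, 82 mm above the bench, 7 mm below the top of its grip; the grip is an upright bar 14 mm thick, 42 mm long, from 51 to 89 mm above the bench; point x lies along the bar and turns with the dial, z up
- bowl: white china bowl, 104 mm across, 55 mm high; leave it
- cup: white china cup, 80 mm across, 58 mm high; leave it
- shaker: white plastic jar with lid, 72 mm across, 140 mm high; leave it
- press_mould: wooden press mould 55 x 75 x 30 mm; leave it
- cutter_ring: steel cutter ring, 56 mm across, 30 mm high; leave it
- brush_pot: blue china pot with brushes, 72 mm across, 85 mm high (brushes to 150 mm); leave it
There are look-alikes about, which are no part of the job. Leave any turquoise look-alike of the scraper1 alone. What is shaped like the scraper3 but orange is not meant.

How it is judged:
On the way, in this order (a step that is already met when the one before it is completed fails the run):
1. the lid lies flat on the cork mat (horizontal distance between lid and mat below 0.07 m and height (world z) of lid below 0.014 m and angle between lid's own z axis and vertical below 0.1 rad), for 0.2 s.
2. every scraper that is there stands home in a slot of its own (z of scraper0 in the frame of steriliser between 0.06 and 0.07 m and y of scraper0 in the frame of steriliser between -0.03 and 0.03 m and (x of scraper0 in the frame of steriliser between -0.086 and -0.064 m or x of scraper0 in the frame of steriliser between -0.036 and -0.014 m or x of scraper0 in the frame of steriliser between 0.014 and 0.036 m or x of scraper0 in the frame of steriliser between 0.064 and 0.086 m) and angle between each of scraper0, scraper1, scraper2, scraper3's own z axis and vertical below 0.22 rad and z of scraper1 in the frame of steriliser between 0.06 and 0.07 m and y of scraper1 in the frame of steriliser between -0.03 and 0.03 m and (x of scraper1 in the frame of steriliser between -0.086 and -0.064 m or x of scraper1 in the frame of steriliser between -0.036 and -0.014 m or x of scraper1 in the frame of steriliser between 0.014 and 0.036 m or x of scraper1 in the frame of steriliser between 0.064 and 0.086 m) and z of scraper2 in the frame of steriliser between 0.06 and 0.07 m and y of scraper2 in the frame of steriliser between -0.03 and 0.03 m and (x of scraper2 in the frame of steriliser between -0.086 and -0.064 m or x of scraper2 in the frame of steriliser between -0.036 and -0.014 m or x of scraper2 in the frame of steriliser between 0.014 and 0.036 m or x of scraper2 in the frame of steriliser between 0.064 and 0.086 m) and z of scraper3 in the frame of steriliser between 0.06 and 0.07 m and y of scraper3 in the frame of steriliser between -0.03 and 0.03 m and (x of scraper3 in the frame of steriliser between -0.086 and -0.064 m or x of scraper3 in the frame of steriliser between -0.036 and -0.014 m or x of scraper3 in the frame of steriliser between 0.014 and 0.036 m or x of scraper3 in the frame of steriliser between 0.064 and 0.086 m) and horizontal distance between each of scraper1, scraper2, scraper3 and scraper0 above 0.03 m and horizontal distance between each of scraper2, scraper3 and scraper1 above 0.03 m and horizontal distance between scraper3 and scraper2 above 0.03 m), for 0.2 s.
3. the lid sits level and fully down on the rim, the scrapers still in the rack (all of step 2 and z of lid in the frame of tub_rim between -0.011 and -0.005 m and horizontal distance between lid and tub_rim below 0.006 m and angle between lid's own z axis and vertical below 0.03 rad), for 0.2 s.
4. the dial is at its long mark (value of joint dial between 0.85 and 1.25 rad), for 0.2 s.
At the end, for the whole second after the job is handed in: Each scraper present stands in its own rack slot: edge within 5 mm of the floor, 11 mm of the slot's middle across and 30 mm along it, tilt under 0.22 rad; lid on the tub within 6 mm of centre, 3 mm of fully down, tilt under 0.03 rad; dial within 0.2 rad of its long mark; scrapers at rest (all of step 3 and all of step 4 and linear speed of each of scraper0, scraper1, scraper2, scraper3 below 0.03 m/s); the robot touches nothing.
It fails at once if something else on the bench is pushed more than 3 cm or tipped over (distance of any of bowl, cup, shaker, press_mould, cutter_ring, brush_pot from where it was at the start of the episode above 0.03 m or angle between any of bowl, cup, shaker, press_mould, cutter_ring, brush_pot's own z axis and vertical above 0.5 rad).
Of scraper0, scraper1, scraper2, scraper3 only 2 to 4 are there at a start; the rules pass over those that are not, and their reading is None.
At some moment in a run one of lid may be knocked a few centimetres aside while the robot is not near it.
It also fails if it takes over 210 s, if anything falls off the work surface, if the arm or the gripper's body presses on something with over 40 N, if the wrist force passes 120 N, or if a joint passes its speed limit or range.

ROBOT

A 6-joint arm with a two-finger parallel gripper is mounted at the origin on the work surface. World frame = base frame: x ahead of the robot, y to its left, z up, the work surface at z = 0. Lengths are in m, angles in rad, forces in N, time in s.
With the tool pointing down it reaches from about 0.35 to 0.725 m from the base axis. Payload 6 kg.
Tool frame: the origin (TCP) lies at the very end of the fingers, on their centre line; the grasp point (between the pads) lies 19 mm behind it (manip.grip_depth is the distance from the TCP to the grasp point, in m); z points along the fingers, y is the line along which they close (so a half turn about z gives the same grasp; the last joint's range is limited). The gripper opens to 85 mm and grips with 20 to 120 N. Pads are 22 mm wide; open, the fingers measure 114 mm over their backs; the gripper's body (76 mm by 85 mm) begins 54 mm behind the grasp point. The pads swing forward as they close: fully open they stand 13 mm farther back than shut.
Start: joints at [-0.861, 0.04, 0.085, 0, -1.615, -0.334], TCP at [0.22, -0.558, 0.231] pointing down, gripper open.
Joint ranges: [-2.56, 2.56], [-1.29, 2.01], [-1.08, 1.49], [-3.29, 1.98], [-2.81, -0.18], [-2.99, 2.99]. Speed limits (rad/s): [2.57, 2.57, 3.01, 3.14, 3.14, 3.14].

INTERFACE

Orientations are given as a unit quaternion [x, y, z, w].
In Python, from cell import manip gives the robot as it stands.
- The arm moves only by the shell command python3 -m jog 'ROWS' [OPENING] [FORCE]. ROWS is JSON, a list of rows, each a list of 6 numbers: the shift along the tool's x, y, z in m, then the turn, a rotation vector about the tool's x, y, z in rad. A call has 1 to 8 rows; each row is the pose to reach, as a shift and turn from the pose commanded when the call began, along the tool's axes at that moment; what a row does not reach only later rows make up. A row lasts 1/10 s, in which the tool goes at most 50 mm and 8.59 degrees, less where a joint would pass 70% of its speed; a pose out of reach is approached as far as the arm can. A call with a gripper value outside its range is refused whole. OPENING is the closure, from -1 (fully open) to 1 (shut), set as the call begins (- or left out, the last holds). The fingers move at their own pace and stop on an object; FORCE is the grip in N (left out, the last holds). Time passes only in rows, so rows that repeat a pose let the fingers close. It gives the time, the measured TCP pose, the force, the opening and the grip force at its end, in the units of the state.
- manip.sense(): the state, without advancing time (a new reading comes with each control period).
- manip.snapshot(name): name is "scene" or "side" or "wrist"; returns the picture (420x560x3 uint8, red, green, blue); there is no depth.
- manip.camera_info(name): a dict with "fx", "fy", "cx", "cy" (pixels), "world_from_camera" (4x4, takes a point from camera to world coordinates). Camera axes: x right, y up, looking along -z (the intrinsics and any distortion apply to the point x, -y, -z); pixel columns grow to the right and rows downward; lengths in m; the calibration is good to about 2 mm. A picture is of the moment at which its call begins: read the wrist's pose just before it. camera_info takes no time and is no camera call; for the wrist camera it gives the pose at the moment of the call.
- manip.close_job(): hands the job in; it is judged then, once.
The state is a dict: "clock": time; "joint_positions": joint angles; "joint_vel": joint speeds; "joint_efforts": joint torques, N m; "tcp_pos": TCP position; "tcp_rot": TCP orientation; "wrist_force": force on the tool from outside, world axes, zero at the start; "torque": the same for the moment, N m; "grip_width": finger opening in m; "grasp_force": force on a finger pad.
Only numpy, scipy, OpenCV 4.12 (cv2) and the standard library are available. Lean on these libraries where they do the work, as an engineer would, in place of code of your own. Each camera call takes 0.05 s, during which the arm holds its last target. There are 200 camera calls.

## Working session

There is one attempt and no reset: what is moved stays moved. The work goes in short steps, Python scripts to look and compute and a shell command to move; the robot and the scene stay as the last step left them, time stands still between calls to the robot, and variables do not carry over. Pictures are saved under pics/ and viewed, at most 14 in all, crops included, and the job is handed in when it is done.

```bash
ls; mkdir -p pics; python3 - <<'E'
from cell import manip
import cv2
for n in("scene","side"):
    im=manip.snapshot(n); i=manip.camera_info(n); print(n,i)
    cv2.imwrite(f"pics/{n}0.png",cv2.resize(im[:,:,::-1],(800,600),interpolation=cv2.INTER_CUBIC))
print(manip.sense())
E
```

```text
pics
scene {'fx': 449.8932852481644, 'fy': 449.8932852481644, 'cx': 279.8249742109213, 'cy': 207.08216730921473, 'world_from_camera': array([[-0.40226089, -0.58878847,  0.70108082,  1.30879719],
       [ 0.91547414, -0.26676431,  0.3012373 ,  0.30829896],
       [ 0.00965829,  0.76299734,  0.64632946,  0.86075421],
       [ 0.        ,  0.        ,  0.        ,  1.        ]])}
side {'fx': 490.2267208272367, 'fy': 490.2267208272367, 'cx': 278.5739184275902, 'cy': 209.43229143572884, 'world_from_camera': array([[-0.99926384,  0.02246724, -0.03109678,  0.47884349],
       [-0.03707773, -0.77370857,  0.63245576,  0.84860437],
       [-0.00985031,  0.63314316,  0.77397203,  1.20777217],
       [ 0.        ,  0.        ,  0.        ,  1.        ]])}
{'clock': 0.1, 'joint_positions': array([-8.61316720e-01,  4.07452277e-02,  8.39039521e-02, -3.71857370e-04,
       -1.61551578e+00, -3.33671941e-01]), 'joint_vel': array([-0.00069968, -0.00165191,  0.00336969,  0.00028528,  0.00028655,
       -0.00083363]), 'joint_efforts': array([-6.86439846e-03, -3.69346511e+01,  3.48281300e+01,  6.95184544e+00,
       -4.56963331e-03, -1.65835235e-05]), 'tcp_pos': array([ 0.22014309, -0.5578326 ,  0.23038587]), 'tcp_rot': array([-1.86808000e-01,  9.82396116e-01,  7.69150241e-04, -2.27761905e-04]), 'wrist_force': array([-0.20602199,  0.24509415, -0.22801216]), 'torque': array([ 0.00908079, -0.09307185,  0.02844296]), 'grasp_force': 0.0, 'grip_width': 0.08529803456161074}
```

View pics/scene0.png

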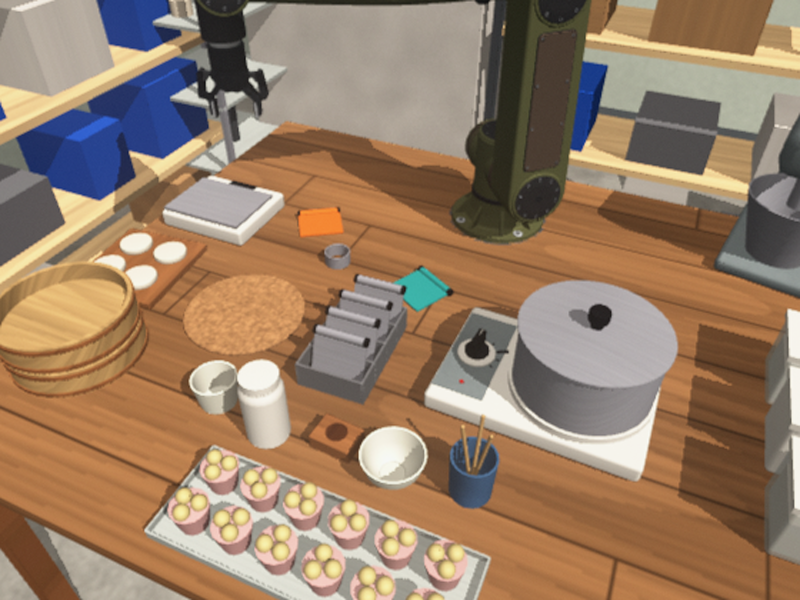

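View pics/side0.png

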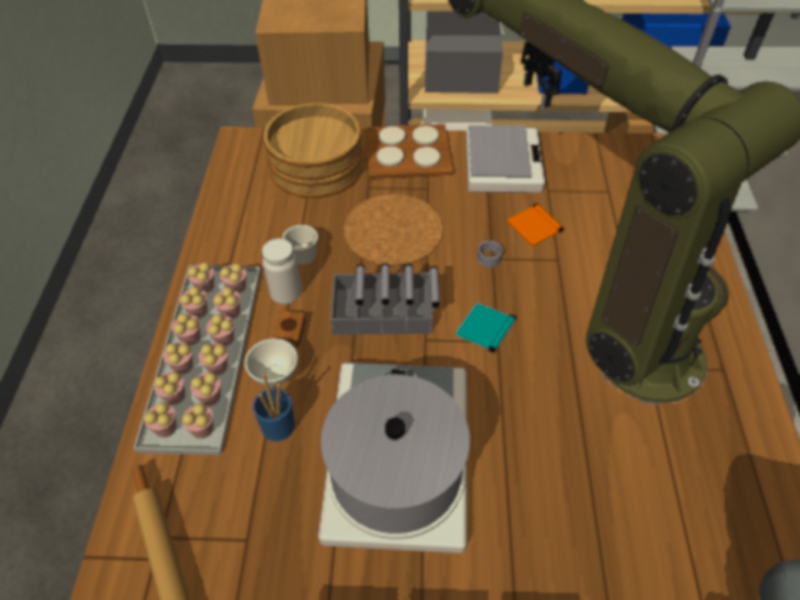

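The scene holds four grey scrapers in the caddy, the lid on the tub, the free mat, and turquoise and orange look-alikes lying apart. Next are coarse positions and enlarged crops.

```bash
cat > h.py <<'E'
import numpy as np, cv2
from cell import manip
from scipy.spatial.transform import Rotation as R
def ray(i,u,v):
    T=i["world_from_camera"]; d=T[:3,:3]@np.array([(u-i["cx"])/i["fx"],-(v-i["cy"])/i["fy"],-1.]); return T[:3,3],d/np.linalg.norm(d)
def onz(i,u,v,z):
    o,d=ray(i,u,v); return o+d*(z-o[2])/d[2]
def tri(rays):
    A=0;b=0
    for o,d in rays:
        P=np.eye(3)-np.outer(d,d);A=A+P;b=b+P@o
    p=np.linalg.solve(A,b); return p,[np.linalg.norm((np.eye(3)-np.outer(d,d))@(p-o)) for o,d in rays]
def proj(i,p):
    T=i["world_from_camera"]; c=T[:3,:3].T@(np.asarray(p)-T[:3,3]); return np.array([i["cx"]+i["fx"]*c[0]/-c[2], i["cy"]-i["fy"]*c[1]/-c[2]])
def s(u): return (u+.5)/(800/560)-.5
def goto(p,yaw=None):
    """shift in tool axes from current tcp to point p; print tool axes"""
    q=manip.sense(); r=R.from_quat(q["tcp_rot"]); return r.inv().apply(np.asarray(p)-q["tcp_pos"])
def crop(im,x0,y0,w,h,k,name):
    cv2.imwrite(name,cv2.resize(im[y0:y0+h,x0:x0+w,::-1],None,fx=k,fy=k,interpolation=cv2.INTER_CUBIC))
E
python3 - <<'E'
from h import *
a=manip.camera_info("scene");b=manip.camera_info("side")
print("knob",tri([ray(a,s(600),s(316)),ray(b,s(395),s(428))]))
print("mat",onz(a,s(244),s(313),.006),onz(b,s(393),s(229),.006))
print("lid c",onz(b,s(395),s(440),.178))
for n,p in dict(bl=(340,366),br=(467,366),).items(): print(n,onz(b,s(p[0]),s(p[1]),.045))
im=manip.snapshot("side"); crop(im,215,170,140,105,5.7,"pics/c1.png")
im=manip.snapshot("scene"); crop(im,200,180,140,105,5.7,"pics/c2.png")
E
```

```text
knob (array([0.51484673, 0.29904213, 0.20657145]), [np.float64(0.0016748509132665094), np.float64(0.0016748509132666163)])
mat [ 0.55739498 -0.35162639  0.006     ] [ 0.54778116 -0.35268164  0.006     ]
lid c [0.5144091  0.30350102 0.178     ]
bl [0.63507385 0.07310785 0.045     ]
br [0.38244042 0.06540499 0.045     ]
```

View pics/c1.png

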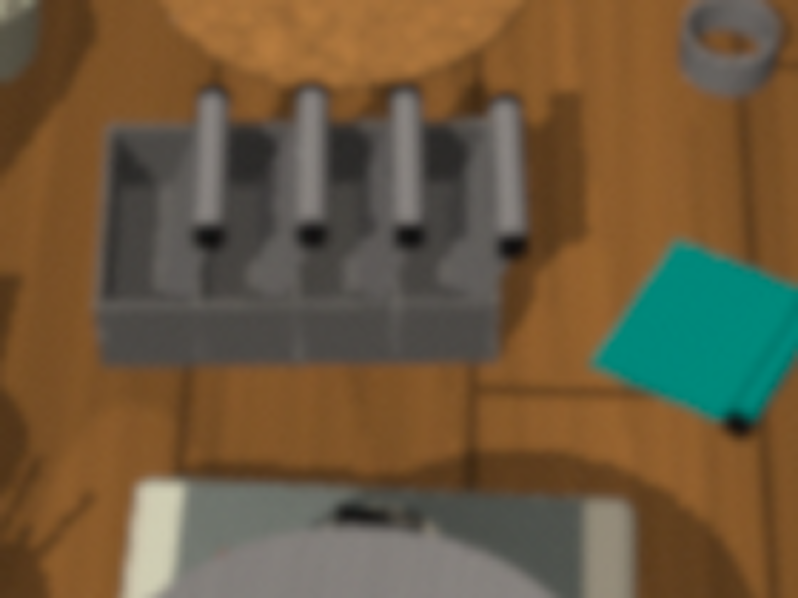

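View pics/c2.png

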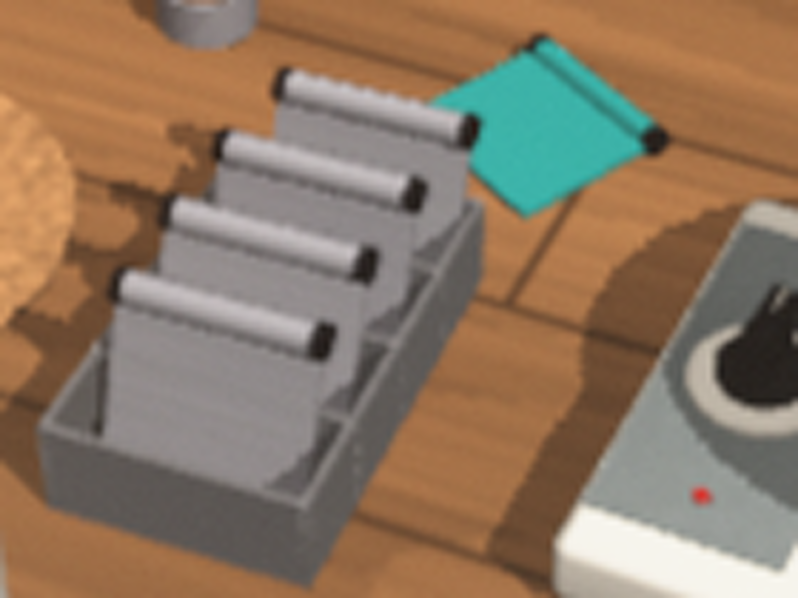

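Crop c1 (side) shows handle ends near (208,232),(311,232),(408,232),(512,242) and far (211,92),(313,92),(404,92),(504,98). Crop c2 (scene) shows the same four handles, near ends (320,340),(366,265),(413,192),(469,130) and far (122,285),(170,212),(221,145),(283,83). Next I triangulate these.

```bash
python3 - <<'E'
from h import *
np.set_printoptions(precision=4,suppress=True)
a=manip.camera_info("scene");b=manip.camera_info("side")
B=lambda u,v:ray(b,215+(u+.5)/5.7-.5,170+(v+.5)/5.7-.5)
A=lambda u,v:ray(a,200+(u+.5)/5.7-.5,180+(v+.5)/5.7-.5)
N=[(208,232),(311,232),(408,232),(512,242)];F=[(211,92),(313,92),(404,92),(504,98)]
n=[(320,340),(366,265),(413,192),(469,130)];f=[(122,285),(170,212),(221,145),(283,83)]
for i in range(4):
    p,e=tri([B(*N[i]),A(*n[i])]);q,e2=tri([B(*F[i]),A(*f[i])])
    print(p,q,"mid",(p+q)/2,"yaw",np.degrees(np.arctan2(q[0]-p[0],p[1]-q[1])),"len",np.linalg.norm(p-q),e[0],e2[0])
# caddy rim corners side (z .052)
for c in [(107,127),(497,124),(97,303),(500,303)]: 
    o,d=B(*c);print("cad",o+d*(.052-o[2])/d[2])
for c in [(133,481),(632,498)]:
    o,d=B(*c);print("base",o+d*(.045-o[2])/d[2])
# caddy in scene
for c in [(40,430),(300,505),(483,205)]:
    o,d=A(*c);print("cadA",o+d*(.052-o[2])/d[2])
# base corners in scene: far corner ~ (755,205), near corner (560,545)
for c in [(752,205),(558,545)]:
    o,d=A(*c);print("baseA",o+d*(.045-o[2])/d[2])
print("goto",goto([.515,.30,.30]), R.from_quat(manip.sense()["tcp_rot"]).as_matrix())
E
```

```text
[ 0.6051 -0.0585  0.0881] [ 0.6104 -0.1532  0.0895] mid [ 0.6078 -0.1058  0.0888] yaw 3.2287994934270956 len 0.09485757807588956 0.0018203767595017769 0.002734429293668441
[ 0.552  -0.0617  0.086 ] [ 0.5557 -0.159   0.0855] mid [ 0.5539 -0.1103  0.0858] yaw 2.2097903542927453 len 0.0973744651224553 0.0018001281004300421 0.002196454868140227
[ 0.5016 -0.0613  0.0889] [ 0.5066 -0.1584  0.0879] mid [ 0.5041 -0.1099  0.0884] yaw 2.8947374779329813 len 0.09723434269852234 0.0013837343462926685 0.002061196881475109
[ 0.4481 -0.0569  0.0874] [ 0.453  -0.1535  0.0888] mid [ 0.4505 -0.1052  0.0881] yaw 2.9121171522120948 len 0.09670928273827918 0.0018463282767724474 0.0030589589507002764
cad [ 0.6699 -0.163   0.052 ]
cad [ 0.4552 -0.1713  0.052 ]
cad [ 0.6635 -0.0405  0.052 ]
cad [ 0.4527 -0.0467  0.052 ]
base [0.6355 0.066  0.045 ]
base [0.3862 0.0686 0.045 ]
cadA [ 0.6734 -0.1595  0.052 ]
cadA [ 0.6661 -0.0378  0.052 ]
cadA [ 0.4591 -0.0431  0.052 ]
baseA [0.3983 0.072  0.045 ]
baseA [0.6363 0.0674 0.045 ]
goto [-0.5891  0.6899 -0.0686] [[-0.9302 -0.367  -0.0005]
 [-0.367   0.9302  0.001 ]
 [ 0.0001  0.0011 -1.    ]]
```

```bash
python3 -m jog '[[-0.345,0.249,-0.09,0,0,-1.196],[-0.345,0.249,-0.09,0,0,-1.196],[-0.345,0.249,-0.09,0,0,-1.196],[-0.345,0.249,-0.09,0,0,-1.196],[-0.345,0.249,-0.09,0,0,-1.196],[-0.345,0.249,-0.09,0,0,-1.196],[-0.345,0.249,-0.09,0,0,-1.196],[-0.345,0.249,-0.09,0,0,-1.196]]' -1; python3 - <<'E'
from h import *
np.set_printoptions(precision=4,suppress=True)
print(goto([.515,.30,.32]), R.from_quat(manip.sense()["tcp_rot"]).as_matrix(),manip.camera_info("wrist"))
E
```

```text
clock: 1.0
tcp_pos: [0.4319, -0.2267, 0.3147]
tcp_rot: [0.71, -0.705, 0.0, -0.0]
wrist_force: [1.1, -1.3, 0.5]
grip_width: 0.085
grasp_force: 0.0
[-0.526  -0.0869 -0.0052] [[ 0.0073 -1.      0.0006]
 [-1.     -0.0073  0.0001]
 [-0.0001 -0.0006 -1.    ]] {'fx': 319.7986244673146, 'fy': 319.7986244673146, 'cx': 272.3771126931895, 'cy': 212.7966925042166, 'world_from_camera': array([[-1.    ,  0.0079,  0.0027,  0.4324],
       [-0.0083, -0.9605, -0.278 , -0.2976],
       [ 0.0004, -0.278 ,  0.9606,  0.4586],
       [ 0.    ,  0.    ,  0.    ,  1.    ]])}
```

```bash
python3 -m jog '[[-0.526,-0.087,-0.005,0,0,0],[-0.526,-0.087,-0.005,0,0,0],[-0.526,-0.087,-0.005,0,0,0],[-0.526,-0.087,-0.005,0,0,0],[-0.526,-0.087,-0.005,0,0,0],[-0.526,-0.087,-0.005,0,0,0],[-0.526,-0.087,-0.005,0,0,0],[-0.526,-0.087,-0.005,0,0,0]]'; python3 -m jog '[[-0.14,-0.02,0,0,0,0],[-0.14,-0.02,0,0,0,0],[-0.14,-0.02,0,0,0,0],[-0.14,-0.02,0,0,0,0],[-0.14,-0.02,0,0,0,0]]';  python3 - <<'E'
from h import *
np.set_printoptions(precision=4,suppress=True)
i=manip.camera_info("wrist"); im=manip.snapshot("wrist"); crop(im,0,0,560,420,1.42857,"pics/w1.png")
print(goto([.515,.30,.25]),proj(i,[.515,.299,.208])*1.42857,proj(i,[.515,.299,.180])*1.42857)
E
```

```text
clock: 1.8
tcp_pos: [0.496, 0.1683, 0.318]
tcp_rot: [0.708, -0.707, -0.0, -0.0]
wrist_force: [0.5, 0.2, -0.2]
grip_width: 0.0854
grasp_force: 0.0
clock: 2.3
tcp_pos: [0.5159, 0.3069, 0.3166]
tcp_rot: [0.708, -0.706, 0.0, 0.001]
wrist_force: [0.2, -0.3, 0.7]
grip_width: 0.0854
grasp_force: 0.0
[0.006  0.0011 0.0676] [389.919  287.2797] [389.7288 276.5353]
```

View pics/w1.png

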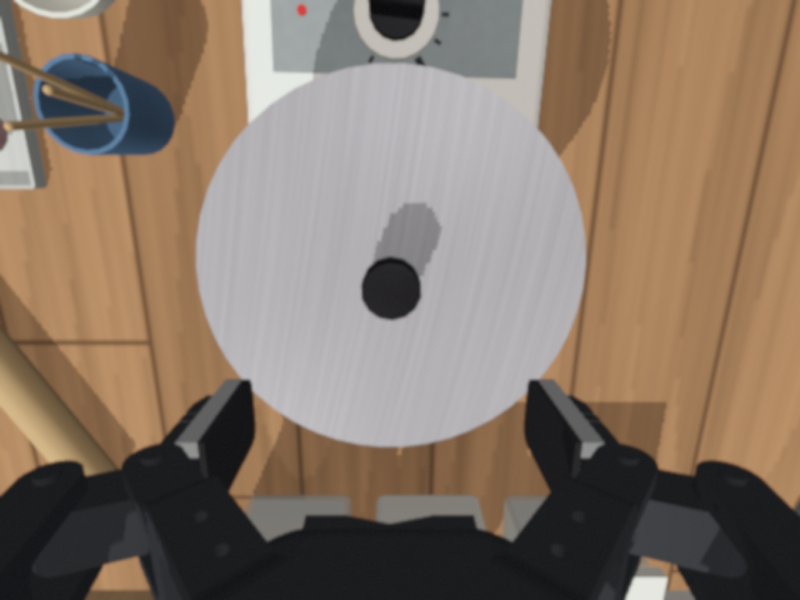

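The wrist picture shows the knob at (391,290), matching the triangulated point within about 2 mm, so I go down and grip it.

```bash
python3 -m jog '[[0.006,0.001,0.05,0,0,0],[0.006,0.001,0.1,0,0,0],[0.006,0.001,0.122,0,0,0],[0.006,0.001,0.122,0,0,0]]';  python3 - <<'E'
from h import *
print(goto([.515,.299,.194]),manip.sense()["wrist_force"])
E
```

```text
clock: 2.75
tcp_pos: [0.5138, 0.2979, 0.1922]
tcp_rot: [-0.707, 0.707, 0.0, -0.003]
wrist_force: [0.1, -0.7, 0.6]
grip_width: 0.0856
grasp_force: 0.0
[-0.00112567 -0.00120063 -0.00176226] [ 0.14082761 -0.65941773  0.56282039]
```

```bash
python3 -m jog '[[0,0,-0.002,0,0,0],[0,0,-0.002,0,0,0],[0,0,-0.002,0,0,0],[0,0,-0.002,0,0,0],[0,0,-0.002,0,0,0]]' 1 60 && python3 -m jog '[[0,0,-0.02,0,0,0],[0,0,-0.05,0,0,0],[0,0,-0.09,0,0,0],[0,0,-0.09,0,0,0]]'; python3 - <<'E'
from h import *
np.set_printoptions(precision=4,suppress=True)
i=manip.camera_info("wrist"); im=manip.snapshot("scene"); crop(im,0,0,560,420,1.42857,"pics/s1.png")
print(goto([.55,-.352,.28]))
E
```

```text
clock: 3.25
tcp_pos: [0.5154, 0.3004, 0.2]
tcp_rot: [0.708, -0.707, 0.0, -0.001]
wrist_force: [-2.3, -0.6, 5.7]
grip_width: 0.0321
grasp_force: 59.8
clock: 3.65
tcp_pos: [0.5166, 0.3005, 0.2942]
tcp_rot: [0.707, -0.707, 0.001, -0.004]
wrist_force: [-0.5, -0.3, -1.3]
grip_width: 0.0319
grasp_force: 60.8
[ 0.6527 -0.0336  0.0085]
```

View pics/s1.png

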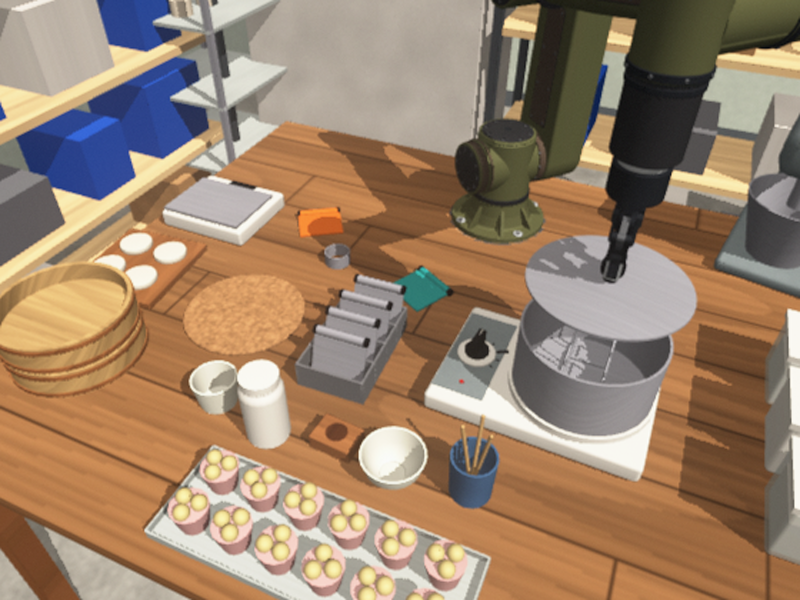

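The lid hangs level from the gripper, the tub is open and the rack is visible inside. Next I carry the lid to the mat.

```bash
python3 -m jog '[[0.05,-0.002,0,0,0,0],[0.1,-0.005,0.0,0,0,0],[0.15,-0.008,0,0,0,0],[0.2,-0.01,0,0,0,0],[0.25,-0.013,0,0,0,0],[0.3,-0.016,0,0,0,0],[0.35,-0.018,0,0,0,0],[0.39,-0.02,0,0,0,0]]' && python3 -m jog '[[0.04,-0.002,0,0,0,0],[0.08,-0.005,0.0,0,0,0],[0.12,-0.008,0,0,0,0],[0.16,-0.01,0,0,0,0],[0.20,-0.012,0,0,0,0],[0.24,-0.014,0,0,0,0],[0.265,-0.016,0,0,0,0],[0.265,-0.016,0,0,0,0]]'; python3 - <<'E'
from h import *
np.set_printoptions(precision=4,suppress=True)
print(goto([.5525,-.352,.038]),R.from_quat(manip.sense()["tcp_rot"]).as_matrix())
E
```

```text
clock: 4.5
tcp_pos: [0.5347, -0.092, 0.2859]
tcp_rot: [0.707, -0.707, -0.001, 0.001]
wrist_force: [0.5, 0.5, -2.9]
grip_width: 0.0318
grasp_force: 60.7
clock: 5.3
tcp_pos: [0.5509, -0.3574, 0.2837]
tcp_rot: [-0.706, 0.708, 0.003, -0.001]
wrist_force: [0.0, 1.0, -4.2]
grip_width: 0.0316
grasp_force: 60.7
[-0.0049 -0.0029  0.2457] [[-0.0026 -1.     -0.0054]
 [-1.      0.0026  0.0024]
 [-0.0024  0.0054 -1.    ]]
```

```bash
python3 -m jog '[[-0.004,-0.002,0.05,0,0,0],[-0.004,-0.002,0.1,0,0,0],[-0.004,-0.002,0.15,0,0,0],[-0.004,-0.002,0.2,0,0,0],[-0.004,-0.002,0.225,0,0,0],[-0.004,-0.002,0.235,0,0,0],[-0.004,-0.002,0.242,0,0,0],[-0.004,-0.002,0.246,0,0,0]]'; python3 -m jog '[[0,0,0.001,0,0,0],[0,0,0.001,0,0,0]]'
```

```text
clock: 6.1
tcp_pos: [0.5544, -0.351, 0.0427]
tcp_rot: [0.708, -0.707, 0.001, -0.0]
wrist_force: [0.5, 0.3, -2.8]
grip_width: 0.0318
grasp_force: 60.7
clock: 6.3
tcp_pos: [0.5545, -0.3511, 0.0422]
tcp_rot: [0.707, -0.707, 0.001, -0.0]
wrist_force: [0.0, -0.1, -3.7]
grip_width: 0.0316
grasp_force: 60.7
```

```bash
python3 -m jog '[[0,0,0.002,0,0,0],[0,0,0.004,0,0,0],[0,0,0.004,0,0,0]]'; python3 -m jog '[[0,0,0.001,0,0,0],[0,0,0.002,0,0,0],[0,0,0.002,0,0,0]]'
```

```text
clock: 6.6
tcp_pos: [0.5542, -0.351, 0.0381]
tcp_rot: [0.708, -0.707, 0.001, -0.0]
wrist_force: [-1.7, 2.2, 2.4]
grip_width: 0.0316
grasp_force: 61.5
clock: 6.9
tcp_pos: [0.5542, -0.3511, 0.038]
tcp_rot: [0.708, -0.707, 0.001, -0.0]
wrist_force: [-5.6, 4.8, 10.8]
grip_width: 0.032
grasp_force: 62.4
```

```bash
python3 -m jog '[[0,0,-0.002,0,0,0],[0,0,-0.002,0,0,0],[0,0,-0.002,0,0,0],[0,0,-0.002,0,0,0]]' -1 && python3 -m jog '[[0,0,-0.05,0,0,0],[0,0,-0.10,0,0,0],[-0.05,0,-0.15,0,0,0],[-0.1,0,-0.2,0,0,0],[-0.15,0,-0.24,0,0,0],[-0.2,0,-0.26,0,0,0],[-0.25,0,-0.28,0,0,0],[-0.30,0,-0.28,0,0,0]]';  python3 -m jog '[[-0.05,0,0,0,0,0],[-0.1,0.01,0,0,0,0],[-0.15,0.02,-0.03,0,0,0],[-0.20,0.03,-0.06,0,0,0],[-0.25,0.04,-0.09,0,0,0],[-0.29,0.04,-0.1,0,0,0],[-0.29,0.04,-0.1,0,0,0]]'; python3 - <<'E'
from h import *
np.set_printoptions(precision=4,suppress=True)
i=manip.camera_info("wrist"); im=manip.snapshot("wrist"); crop(im,0,0,560,420,1.42857,"pics/w2.png")
print(i)
cv2.imwrite("pics/w2raw.png",im)
np.save("pics/w2T.npy",i["world_from_camera"])
E
```

```text
clock: 7.3
tcp_pos: [0.5536, -0.3509, 0.0365]
tcp_rot: [0.707, -0.707, -0.0, 0.0]
wrist_force: [-0.4, -0.6, -0.2]
grip_width: 0.0851
grasp_force: 0.0
clock: 8.1
tcp_pos: [0.5535, -0.1058, 0.3044]
tcp_rot: [0.707, -0.707, 0.001, -0.001]
wrist_force: [1.2, 0.9, -0.4]
grip_width: 0.0851
grasp_force: 0.0
clock: 8.8
tcp_pos: [0.5128, 0.1863, 0.4034]
tcp_rot: [0.709, -0.706, -0.0, -0.001]
wrist_force: [-0.5, -0.2, -0.3]
grip_width: 0.0855
grasp_force: 0.0
{'fx': 319.7986244673146, 'fy': 319.7986244673146, 'cx': 272.3771126931895, 'cy': 212.7966925042166, 'world_from_camera': array([[-1.    ,  0.0049,  0.0009,  0.5128],
       [-0.005 , -0.9601, -0.2794,  0.1151],
       [-0.0005, -0.2795,  0.9602,  0.5473],
       [ 0.    ,  0.    ,  0.    ,  1.    ]])}
```

View pics/w2.png

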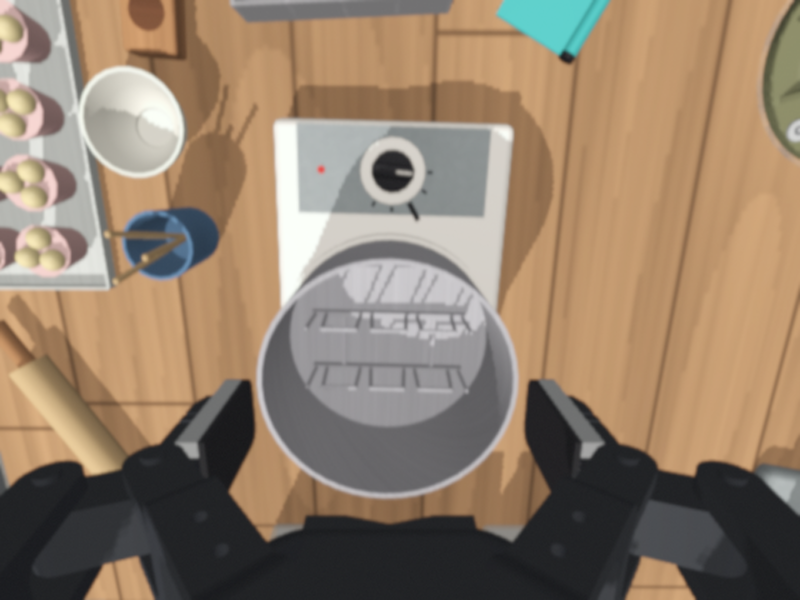

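The open tub is seen from above, rim spanning (258,378) to (517,378), base corners (275,120) and (513,125), and the dial at (392,172) pointing right, towards -x. I enlarge the rack.

```bash
python3 - <<'E'
from h import *
np.set_printoptions(precision=4,suppress=True)
i=manip.camera_info("wrist"); i["world_from_camera"]=np.load("pics/w2T.npy")
for p in [(275,120),(513,125)]: print("base",onz(i,s(p[0]),s(p[1]),.045))
for p in [(258,378),(517,378),(388,259),(388,497)]: print("rim",onz(i,s(p[0]),s(p[1]),.176))
print("dial",onz(i,s(392),s(172),.07))
im=cv2.imread("pics/w2raw.png"); crop(im,195,175,160,115,5,"pics/w2c.png")
E
```

```text
base [0.6305 0.0653 0.045 ]
base [0.3862 0.0689 0.045 ]
rim [0.6288 0.2921 0.176 ]
rim [0.3988 0.2909 0.176 ]
rim [0.5138 0.1845 0.176 ]
rim [0.5128 0.4169 0.176 ]
dial [0.5104 0.1159 0.07  ]
```

View pics/w2c.png

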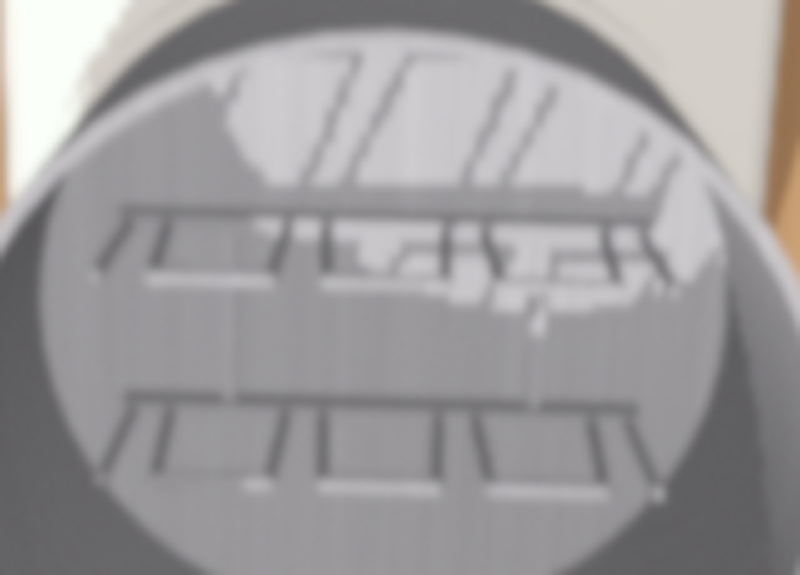

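```bash
python3 - <<'E'
from h import *
np.set_printoptions(precision=4,suppress=True)
i=manip.camera_info("wrist"); i["world_from_camera"]=np.load("pics/w2T.npy")
f=lambda u,v:onz(i,195+(u+.5)/5-.5,175+(v+.5)/5-.5,.115)[:2]
W=[];L=[]
for (u,v),l in {(123,278):(75,-32),(297,284):(25,-32),(467,290):(-25,-32),(643,296):(-75,-32),(127,478):(75,32),(294,487):(25,32),(463,490):(-25,32),(634,494):(-75,32)}.items(): W.append(f(u,v));L.append(l)
W=np.array(W);L=np.array(L)/1000; print(W)
# rigid fit
c=W.mean(0);U,S,V=np.linalg.svd(L.T@(W-c)); Rm=(U@V).T; print("centre",c,"yaw",np.degrees(np.arctan2(Rm[1,0],Rm[0,0])),"\n",(W-c-L@Rm.T)*1000)
E
```

```text
[[0.5884 0.2673]
 [0.5386 0.2688]
 [0.4899 0.2704]
 [0.4394 0.272 ]
 [0.5898 0.3302]
 [0.5402 0.3328]
 [0.4899 0.3336]
 [0.4389 0.3346]]
centre [0.5144 0.3012] yaw -1.4345869711609476 
 [[-0.1835 -0.0694]
 [ 0.037   0.2413]
 [ 1.2995  0.5613]
 [ 0.7373  0.8757]
 [-0.3642 -1.1597]
 [ 0.0376  0.2729]
 [-0.2875 -0.2584]
 [-1.2762 -0.4637]]
```

```bash
cat >> h.py <<'E'
R0=np.array([[0,-1,0],[-1,0,0],[0,0,-1.]])
def aim(h,yaw,lean,off):
    """row (shift, rotvec) so that handle point h lies off behind TCP; yaw deg, lean deg (top to -x)"""
    Rt=R.from_euler("z",yaw,degrees=True)*R.from_euler("y",-lean,degrees=True)*R.from_matrix(R0)
    t=np.asarray(h)+Rt.apply([0,0,off]); q=manip.sense(); r=R.from_quat(q["tcp_rot"])
    d=r.inv().apply(t-q["tcp_pos"]); w=(r.inv()*Rt).as_rotvec()
    print("tgt",np.round(t,4),"row",np.round(d,4),np.round(w,4))
E
python3 - <<'E'
from h import *
aim([.4505,-.105,.088],2.6,19,-.09)
E
```

```text
tgt [ 0.4212 -0.1063  0.1731] row [0.2933 0.0932 0.2294] [ 0.3307 -0.0054 -0.0405]
```

```bash
python3 -m jog '[[0.293,0.093,0.229,0.331,-0.005,-0.04],[0.293,0.093,0.229,0.331,-0.005,-0.04],[0.293,0.093,0.229,0.331,-0.005,-0.04],[0.293,0.093,0.229,0.331,-0.005,-0.04],[0.293,0.093,0.229,0.331,-0.005,-0.04],[0.293,0.093,0.229,0.331,-0.005,-0.04],[0.293,0.093,0.229,0.331,-0.005,-0.04],[0.293,0.093,0.229,0.331,-0.005,-0.04]]' 0.15;  python3 -m jog '[[0,0,0,0,0,0],[0,0,0,0,0,0]]'; python3 - <<'E'
from h import *
aim([.4505,-.105,.088],2.6,19,-.09)
i=manip.camera_info("wrist"); im=manip.snapshot("wrist"); crop(im,0,0,560,420,1.42857,"pics/w3.png")
for h in [(.4505,-.1052,.088),(.5041,-.11,.088),(.4481,-.0569,.088),(.453,-.1535,.088)]: print(proj(i,h)*1.4286)
E
```

```text
clock: 9.65
tcp_pos: [0.4234, -0.0992, 0.1816]
tcp_rot: [0.712, -0.683, 0.115, -0.119]
wrist_force: [0.1, -0.3, 0.3]
grip_width: 0.0365
grasp_force: 0.0
clock: 9.85
tcp_pos: [0.4239, -0.0992, 0.1826]
tcp_rot: [0.711, -0.684, 0.115, -0.118]
wrist_force: [-0.6, 0.4, -0.3]
grip_width: 0.0364
grasp_force: 0.0
tgt [ 0.4212 -0.1063  0.1731] row [0.007  0.0058 0.0081] [ 0.0007 -0.0044 -0.0068]
[399.86299856 293.63081798]
[312.19014769 274.54705255]
[400.15180189 374.84617342]
[399.35854955 203.36769207]
```

View pics/w3.png

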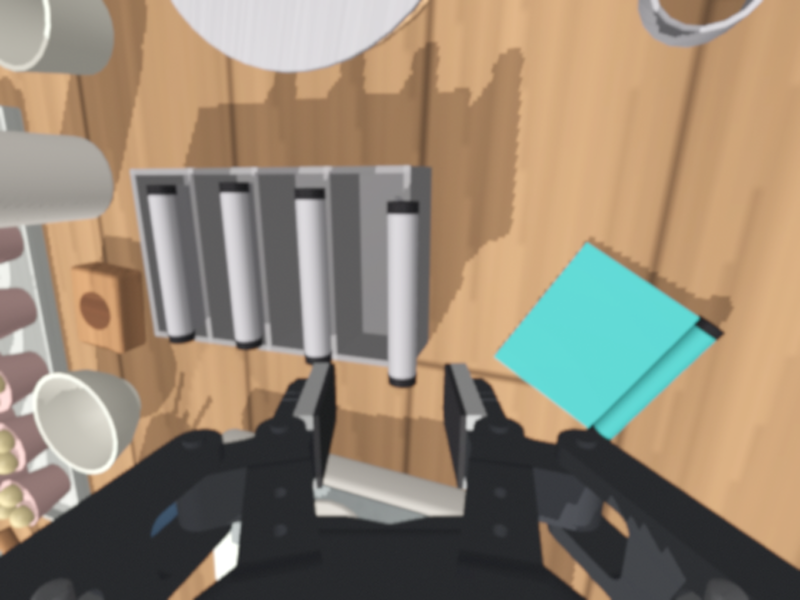

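The first scraper's handle runs (403,207)–(401,380), 1 mm to -x of my estimate, and the gap between the fingers is in line with it. Next I go down and grip.

```bash
python3 -m jog '[[0.007,0.006,0.05,0,-0.004,-0.007],[0.007,0.006,0.09,0,-0.004,-0.007],[0.007,0.006,0.108,0,-0.004,-0.007],[0.007,0.006,0.108,0,-0.004,-0.007]]';  python3 - <<'E'
from h import *
aim([.4493,-.105,.088],2.6,19,.014)
E
```

```text
clock: 10.3
tcp_pos: [0.4535, -0.1026, 0.0761]
tcp_rot: [0.715, -0.68, 0.112, -0.117]
wrist_force: [-0.2, -1.1, 0.4]
grip_width: 0.036
grasp_force: 0.0
tgt [ 0.4539 -0.1048  0.0748] row [0.0022 0.0002 0.0014] [0.0058 0.0012 0.0056]
```

```bash
python3 -m jog '[[0.002,0,0.001,0,0,0],[0.002,0,0.001,0,0,0],[0.002,0,0.001,0,0,0],[0.002,0,0.001,0,0,0]]' 1 40; python3 -m jog '[[0,-0.007,-0.019,0,0,0],[0,-0.016,-0.047,0,0,0],[0,-0.033,-0.095,0,0,0],[0,-0.049,-0.142,0,0,0],[0,-0.065,-0.190,0,0,0],[0,-0.065,-0.190,0,0,0]]'; python3 - <<'E'
from h import *
aim([.47,-.105,.29],-1.2,0,.014)
E
```

```text
clock: 10.7
tcp_pos: [0.4555, -0.1053, 0.0799]
tcp_rot: [0.714, -0.68, 0.115, -0.121]
wrist_force: [-1.0, 1.7, 4.1]
grip_width: 0.0143
grasp_force: 39.4
clock: 11.3
tcp_pos: [0.4557, -0.1063, 0.2873]
tcp_rot: [0.713, -0.68, 0.118, -0.123]
wrist_force: [-0.0, -0.9, -1.5]
grip_width: 0.0142
grasp_force: 39.4
tgt [ 0.47  -0.105  0.276] row [-0.0006 -0.0097  0.0155] [-0.3423  0.011   0.0686]
```

```bash
python3 -m jog '[[0,-0.01,-0.01,-0.342,0.011,0.069],[0,-0.01,-0.01,-0.342,0.011,0.069],[0,-0.01,-0.01,-0.342,0.011,0.069],[0,-0.01,-0.01,-0.342,0.011,0.069]]'; python3 - <<'E'
from h import *
q=manip.sense();print(R.from_quat(q["tcp_rot"]).as_matrix().round(3),q["tcp_pos"])
b=manip.camera_info("side"); im=manip.snapshot("side"); p=proj(b,q["tcp_pos"]);x,y=int(p[0])-60,int(p[1])-45; print(x,y)
crop(im,x,y,130,97,6,"pics/c3.png")
E
```

```text
clock: 11.7
tcp_pos: [0.4613, -0.105, 0.2894]
tcp_rot: [-0.7, 0.714, 0.006, -0.006]
wrist_force: [0.2, 0.3, -1.9]
grip_width: 0.0142
grasp_force: 39.5
[[-0.021 -1.    -0.016]
 [-1.     0.021  0.   ]
 [ 0.     0.016 -1.   ]] [ 0.46128723 -0.10498003  0.28939084]
241 106
```

View pics/c3.png

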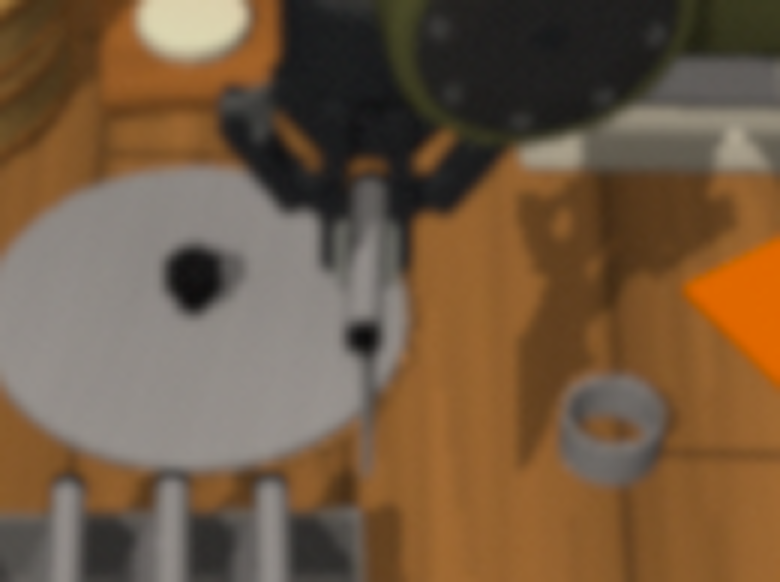

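The scraper hangs almost upright, handle end at (362,338) and near blade corner at (367,470) in the crop.

```bash
cat >> h.py <<'E'
def ony(i,u,v,y):
    o,d=ray(i,u,v); return o+d*(y-o[1])/d[1]
def prof(x0,y0,k,hd,ft,y):
    """side-camera crop pixels of handle end and blade corner -> x,z and lean deg (top to -x)"""
    b=manip.camera_info("side"); P=[ony(b,x0+(u+.5)/k-.5,y0+(v+.5)/k-.5,y) for u,v in(hd,ft)]
    d=P[0]-P[1]; print("handle",P[0].round(4),"foot",P[1].round(4),"lean",np.degrees(np.arctan2(-d[0],d[2])),"len",np.hypot(d[0],d[2]))
E
python3 -c "
from h import *
prof(241,106,6,(362,338),(367,470),-.055)"
```

```text
handle [ 0.4632 -0.055   0.2992] foot [ 0.4588 -0.055   0.2144] lean -2.991082323073127 len 0.08489314570628441
```

```bash
python3 -c "
from h import *
aim([.4392,.3024,.305],-1.2,2,.011)"
```

```text
tgt [0.4396 0.3024 0.294 ] row [-0.4071  0.0298 -0.0034] [ 0.0477 -0.0002  0.0003]
```

```bash
python3 -m jog '[[-0.05,0,-0.003,0.048,0,0],[-0.1,0.01,-0.003,0.048,0,0],[-0.15,0.01,-0.003,0.048,0,0],[-0.2,0.015,-0.003,0.048,0,0],[-0.25,0.02,-0.003,0.048,0,0],[-0.3,0.025,-0.003,0.048,0,0],[-0.35,0.03,-0.003,0.048,0,0],[-0.4,0.03,-0.003,0.048,0,0]]';python3 -m jog '[[-0.007,0,0,0,0,0],[-0.007,0,0,0,0,0],[-0.007,0,0,0,0,0]]'; python3 - <<'E'
from h import *
aim([.4392,.3024,.305],-1.2,2,.011)
i=manip.camera_info("wrist"); im=manip.snapshot("wrist"); 
b=manip.camera_info("side"); im2=manip.snapshot("side"); p=proj(b,manip.sense()["tcp_pos"]);x,y=int(p[0])-60,int(p[1])-35; print(x,y)
a=cv2.resize(im2[y:y+97,x:x+130],None,fx=6,fy=6,interpolation=cv2.INTER_CUBIC)
crop(a,200,0,380,582,1,"pics/t.png"); A=cv2.imread("pics/t.png"); W=im[60:357,150:354,::-1]
W=cv2.resize(W,(400,582),interpolation=cv2.INTER_CUBIC); cv2.imwrite("pics/c4.png",np.hstack([A,W]))
E
```

```text
clock: 12.55
tcp_pos: [0.4375, 0.2949, 0.2964]
tcp_rot: [-0.7, 0.714, -0.013, 0.015]
wrist_force: [1.2, -0.2, -0.4]
grip_width: 0.0142
grasp_force: 39.6
clock: 12.85
tcp_pos: [0.4387, 0.2993, 0.2957]
tcp_rot: [-0.7, 0.714, -0.013, 0.014]
wrist_force: [-0.7, -0.2, -1.7]
grip_width: 0.0141
grasp_force: 39.6
tgt [0.4396 0.3024 0.294 ] row [-0.0031 -0.0008  0.0017] [-0.0034  0.0014  0.0003]
250 245
```

View pics/c4.png

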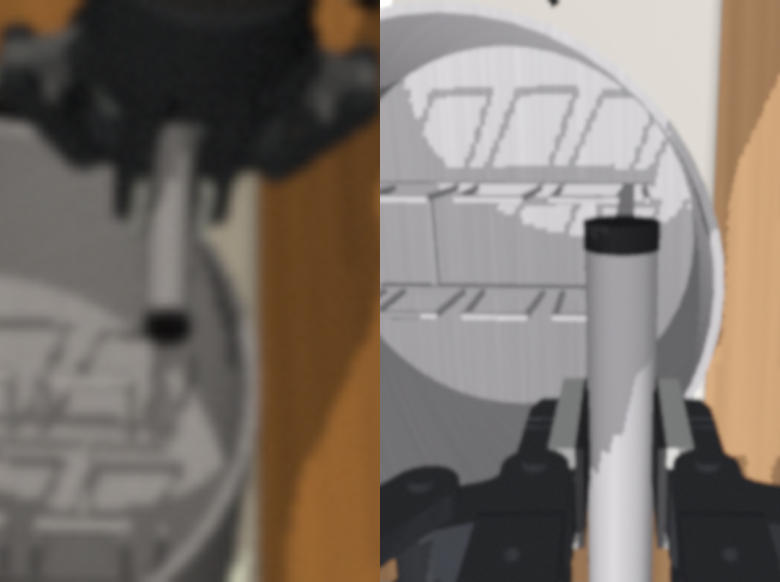

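The wrist half shows the handle aligned with the slot direction over slot 0, between the rightmost wires. I descend with force checks.

```bash
python3 -m jog '[[-0.003,0,0.04,0,0,0],[-0.003,0,0.08,0,0,0],[-0.003,0,0.085,0,0,0],[-0.003,0,0.085,0,0,0]]';python3 -c "
from h import *
aim([.4392,.3024,.217],-1.2,2,.011)"; python3 -m jog '[[0,0,0.01,0,0,0],[0,0,0.02,0,0,0],[0,0,0.03,0,0,0],[0,0,0.03,0,0,0]]'
```

```text
clock: 13.35
tcp_pos: [0.4423, 0.3019, 0.2103]
tcp_rot: [-0.699, 0.715, -0.014, 0.013]
wrist_force: [0.7, 0.2, 0.3]
grip_width: 0.0144
grasp_force: 39.5
tgt [0.4396 0.3024 0.206 ] row [-0.0004  0.0029  0.0042] [-0.0023 -0.0011 -0.0007]
clock: 13.75
tcp_pos: [0.4426, 0.3028, 0.1781]
tcp_rot: [-0.7, 0.714, -0.013, 0.012]
wrist_force: [-0.1, -0.5, -1.2]
grip_width: 0.0144
grasp_force: 39.7
```

```bash
python3 -m jog '[[0,0.003,0.0,0,0,0],[0,0.003,0.01,0,0,0],[0,0.003,0.02,0,0,0],[0,0.003,0.03,0,0,0],[0,0.003,0.03,0,0,0]]'; python3 -m jog '[[0,0,0.003,0,0,0],[0,0,0.006,0,0,0],[0,0,0.006,0,0,0]]'
```

```text
clock: 14.25
tcp_pos: [0.4405, 0.3025, 0.1472]
tcp_rot: [-0.7, 0.714, -0.013, 0.011]
wrist_force: [-0.6, -0.0, -1.9]
grip_width: 0.0141
grasp_force: 39.6
clock: 14.55
tcp_pos: [0.4416, 0.3033, 0.1441]
tcp_rot: [-0.7, 0.714, -0.013, 0.013]
wrist_force: [0.7, 0.2, -1.3]
grip_width: 0.0143
grasp_force: 39.7
```

```bash
python3 -m jog '[[0,0,0.003,0,0,0],[0,0,0.006,0,0,0],[0,0,0.006,0,0,0]]'; python3 -m jog '[[0,0,0.003,0,0,0],[0,0,0.003,0,0,0]]'
```

```text
clock: 14.85
tcp_pos: [0.4438, 0.3036, 0.1436]
tcp_rot: [-0.7, 0.714, -0.015, 0.017]
wrist_force: [-3.9, -3.5, 18.3]
grip_width: 0.0142
grasp_force: 41.6
clock: 15.05
tcp_pos: [0.4456, 0.3039, 0.1431]
tcp_rot: [-0.7, 0.714, -0.016, 0.019]
wrist_force: [-0.5, -5.1, 24.1]
grip_width: 0.0141
grasp_force: 42.5
```

```bash
python3 -m jog '[[0,0.002,-0.007,0,0,0],[0,0.002,-0.007,0,0,0],[0,0.002,-0.007,0,0,0]]' 0.4; python3 -m jog '[[0,0,-0.03,0,0,0],[0,0,-0.07,0,0,0],[0,0,-0.11,0,0,0],[0,0,-0.15,0,0,0],[0.05,0,-0.18,0,0,0],[0.1,0,-0.20,0,0,0],[0.1,0,-0.20,0,0,0]]'; python3 - <<'E'
from h import *
aim([.5041,-.11,.088],2.6,17.5,-.09)
i=manip.camera_info("wrist"); im=manip.snapshot("wrist"); crop(im,150,130,240,180,3.2,"pics/w4.png")
print(i["world_from_camera"])
E
```

```text
clock: 15.35
tcp_pos: [0.4392, 0.3033, 0.1412]
tcp_rot: [-0.7, 0.714, -0.013, 0.013]
wrist_force: [-0.5, 1.1, 0.2]
grip_width: 0.0253
grasp_force: 0.0
clock: 16.05
tcp_pos: [0.4305, 0.2007, 0.345]
tcp_rot: [-0.699, 0.715, -0.014, 0.015]
wrist_force: [0.4, -0.4, 0.8]
grip_width: 0.0253
grasp_force: 0.0
tgt [ 0.4771 -0.1112  0.1738] row [ 0.3113 -0.0465  0.1723] [ 0.2641 -0.0089 -0.0675]
[[-0.99896361 -0.00947843 -0.04451816  0.42304908]
 [ 0.02157427 -0.95982859 -0.27975636  0.12950422]
 [-0.04007816 -0.28042687  0.95903833  0.48860847]
 [ 0.          0.          0.          1.        ]]
```

View pics/w4.png

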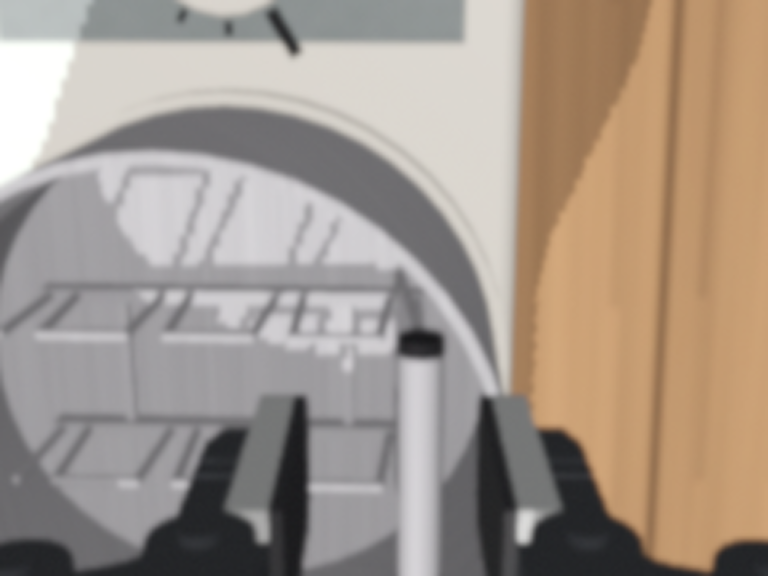

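The first scraper stands upright in slot 0 (handle cap at (421,340)). I go to the second.

```bash
python3 -m jog '[[0.311,-0.046,0.172,0.264,-0.009,-0.067],[0.311,-0.046,0.172,0.264,-0.009,-0.067],[0.311,-0.046,0.172,0.264,-0.009,-0.067],[0.311,-0.046,0.172,0.264,-0.009,-0.067],[0.311,-0.046,0.172,0.264,-0.009,-0.067],[0.311,-0.046,0.172,0.264,-0.009,-0.067],[0.311,-0.046,0.172,0.264,-0.009,-0.067],[0.311,-0.046,0.172,0.264,-0.009,-0.067]]' 0.15; python3 -m jog '[[0,0,0,0,0,0]]';python3 -c "
from h import *
aim([.5035,-.109,.088],2.6,17.5,-.09)
aim([.5035,-.109,.088],2.6,17.5,.018)"
```

```text
clock: 16.9
tcp_pos: [0.4743, -0.1119, 0.1661]
tcp_rot: [0.714, -0.685, 0.102, -0.105]
wrist_force: [-0.2, 0.2, -0.4]
grip_width: 0.0357
grasp_force: 0.0
clock: 17.0
tcp_pos: [0.4751, -0.1101, 0.1684]
tcp_rot: [0.714, -0.684, 0.103, -0.106]
wrist_force: [0.7, 0.5, 0.2]
grip_width: 0.0361
grasp_force: 0.0
tgt [ 0.4765 -0.1102  0.1738] row [ 0.0002 -0.0028 -0.0048] [ 0.0094 -0.0029 -0.0014]
tgt [ 0.5089 -0.1088  0.0708] row [-1.000e-04 -3.800e-03  1.032e-01] [ 0.0094 -0.0029 -0.0014]
```

```bash
python3 -m jog '[[0,-0.003,0.05,0.01,-0.003,0],[0,-0.003,0.085,0.01,-0.003,0],[0,-0.003,0.103,0.01,-0.003,0],[0,-0.003,0.103,0.01,-0.003,0]]'; python3 -c "
from h import *
aim([.503,-.109,.088],2.6,17.5,.018)"; python3 -m jog '[[0,0,0.001,0,0,0],[0,0,0.001,0,0,0],[0,0,0.001,0,0,0],[0,0,0.001,0,0,0]]' 1 40
```

```text
clock: 17.4
tcp_pos: [0.5082, -0.1057, 0.0704]
tcp_rot: [0.716, -0.681, 0.104, -0.11]
wrist_force: [0.1, 0.2, 0.3]
grip_width: 0.0364
grasp_force: 0.0
tgt [ 0.5084 -0.1088  0.0708] row [ 0.003  -0.0002 -0.0004] [0.0005 0.0019 0.004 ]
clock: 17.8
tcp_pos: [0.5104, -0.1069, 0.0746]
tcp_rot: [0.715, -0.681, 0.107, -0.113]
wrist_force: [-1.4, 1.8, 2.7]
grip_width: 0.0149
grasp_force: 39.3
```

```bash
python3 -m jog '[[0,-0.006,-0.019,0,0,0],[0,-0.015,-0.048,0,0,0],[0,-0.030,-0.095,0,0,0],[0,-0.045,-0.143,0,0,0],[0,-0.063,-0.2,0,0,0],[0,-0.063,-0.2,0,0,0]]'; python3 -m jog '[[0,0,-0.015,-0.15,0.005,0.034],[0,0,-0.015,-0.305,0.01,0.068],[0,0,-0.015,-0.305,0.01,0.068],[0,0,-0.015,-0.305,0.01,0.068]]'; python3 - <<'E'
from h import *
q=manip.sense();print(R.from_quat(q["tcp_rot"]).as_matrix().round(3),q["tcp_pos"])
b=manip.camera_info("side"); im=manip.snapshot("side"); p=proj(b,q["tcp_pos"]);x,y=int(p[0])-30,int(p[1])-20; print(x,y)
crop(im,x,y,60,55,10,"pics/c5.png")
E
```

```text
clock: 18.4
tcp_pos: [0.5097, -0.1082, 0.2907]
tcp_rot: [0.714, -0.681, 0.111, -0.116]
wrist_force: [0.2, -0.0, -1.2]
grip_width: 0.0147
grasp_force: 39.4
clock: 18.8
tcp_pos: [0.5047, -0.1075, 0.2946]
tcp_rot: [-0.7, 0.714, -0.0, 0.001]
wrist_force: [-0.8, -0.6, -2.1]
grip_width: 0.0146
grasp_force: 39.5
[[-0.021 -1.     0.002]
 [-1.     0.021  0.001]
 [-0.001 -0.002 -1.   ]] [ 0.50467072 -0.10752087  0.29460306]
255 128
```

View pics/c5.png

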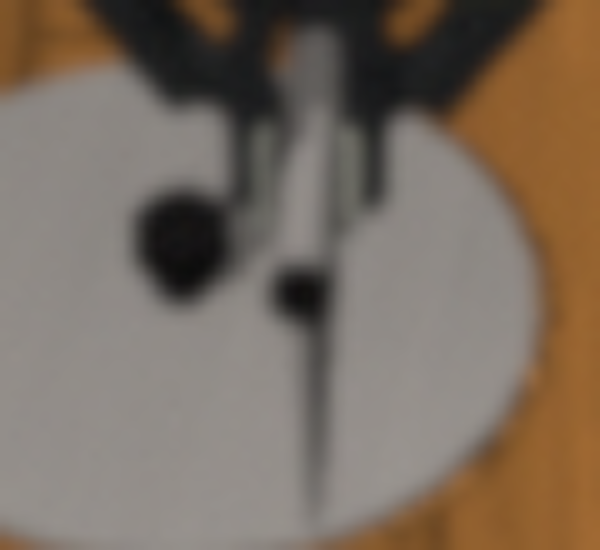

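The crop shows the handle end at (302,295) and the blade corner at (317,515), near vertical. Only one viewing is left, so I will measure with code from here.

```bash
python3 - <<'E'
from h import *
prof(255,128,10,(302,295),(317,515),-.0575)
aim([.4892,.3013,.310],-1.2,2.5,.013)
# check slot0 scraper: cap in w4 image at z=.16
i=manip.camera_info("wrist"); i["world_from_camera"]=np.array([[-0.99896361,-0.00947843,-0.04451816,0.42304908],[0.02157427,-0.95982859,-0.27975636,0.12950422],[-0.04007816,-0.28042687,0.95903833,0.48860847],[0,0,0,1]])
print("cap",onz(i,150+421.5/3.2-.5,130+334/3.2-.5,.158), "mid-handle",onz(i,150+419.5/3.2-.5,130+500/3.2-.5,.158))
E
```

```text
handle [ 0.5053 -0.0575  0.3133] foot [ 0.5013 -0.0575  0.23  ] lean -2.793165072631162 len 0.08340573474844522
tgt [0.4898 0.3013 0.297 ] row [-0.4087  0.0229 -0.0007] [0.0387 0.001  0.    ]
cap [0.42920159 0.25014445 0.158     ] mid-handle [0.430802   0.31370613 0.158     ]
```

```bash
python3 -m jog '[[-0.05,0,-0.003,0.045,0,0],[-0.1,0.01,-0.003,0.045,0,0],[-0.15,0.01,-0.003,0.045,0,0],[-0.2,0.013,-0.003,0.045,0,0],[-0.25,0.016,-0.003,0.045,0,0],[-0.3,0.02,-0.003,0.045,0,0],[-0.35,0.022,-0.003,0.045,0,0],[-0.4,0.022,-0.003,0.045,0,0]]';python3 -m jog '[[-0.008,0,0,0,0,0],[-0.008,0,0,0,0,0],[-0.008,0,0,0,0,0]]'; python3 -c "
from h import *
aim([.4892,.3013,.31],-1.2,2.8,.016)"
```

```text
clock: 19.65
tcp_pos: [0.489, 0.2926, 0.3027]
tcp_rot: [-0.7, 0.714, -0.018, 0.021]
wrist_force: [0.4, -0.1, -0.4]
grip_width: 0.0143
grasp_force: 39.6
clock: 19.95
tcp_pos: [0.4901, 0.2982, 0.3017]
tcp_rot: [-0.699, 0.714, -0.018, 0.019]
wrist_force: [0.1, -0.4, -1.2]
grip_width: 0.0145
grasp_force: 39.6
tgt [0.49   0.3013 0.294 ] row [-0.003   0.0006  0.0076] [-0.0038  0.003  -0.    ]
```

```bash
python3 -m jog '[[-0.003,0.002,0.04,0,0,0],[-0.003,0.004,0.08,0,0,0],[-0.003,0.006,0.11,0,0,0],[-0.003,0.006,0.11,0,0,0]]';python3 -c "
from h import *
aim([.4892,.3013,.208],-1.2,2.8,.016)"; 
```

```text
clock: 20.35
tcp_pos: [0.4885, 0.2996, 0.186]
tcp_rot: [-0.699, 0.715, -0.017, 0.015]
wrist_force: [0.3, -0.1, -1.6]
grip_width: 0.0148
grasp_force: 39.5
tgt [0.49   0.3013 0.192 ] row [-0.0017 -0.0018 -0.006 ] [ 0.0032 -0.0027 -0.0015]
```

```bash
python3 -m jog '[[-0.001,-0.001,0.005,0.003,0,0],[-0.001,0,0.015,0.003,0,0],[-0.001,0,0.025,0.003,0,0],[-0.001,0,0.035,0.003,0,0],[-0.001,0.001,0.043,0.003,0,0],[-0.001,0.001,0.043,0.003,0,0]]';python3 -m jog '[[0,0,0.004,0,0,0],[0,0,0.008,0,0,0],[0,0,0.008,0,0,0]]'
```

```text
clock: 20.95
tcp_pos: [0.4905, 0.3031, 0.1453]
tcp_rot: [-0.7, 0.714, -0.019, 0.018]
wrist_force: [-0.1, -0.2, -1.2]
grip_width: 0.0144
grasp_force: 39.5
clock: 21.25
tcp_pos: [0.4914, 0.3034, 0.1386]
tcp_rot: [-0.699, 0.714, -0.019, 0.019]
wrist_force: [-0.8, -0.0, -1.3]
grip_width: 0.0145
grasp_force: 39.5
```

```bash
python3 -m jog '[[0,0,0.003,0,0,0],[0,0,0.006,0,0,0],[0,0,0.006,0,0,0]]'
```

```text
clock: 21.55
tcp_pos: [0.4935, 0.3039, 0.1373]
tcp_rot: [-0.7, 0.714, -0.02, 0.022]
wrist_force: [-2.0, -1.0, 11.8]
grip_width: 0.0147
grasp_force: 40.8
```

```bash
python3 -m jog '[[0,0.002,-0.005,0,0,0],[0,0.002,-0.005,0,0,0],[0,0.002,-0.005,0,0,0]]' 0.4; python3 -m jog '[[0,0,-0.03,0,0,0],[0,0,-0.07,0,0,0],[0,-0.01,-0.11,0,0,0],[0,-0.02,-0.15,0,0,0],[0.05,-0.03,-0.18,0,0,0],[0.1,-0.03,-0.20,0,0,0],[0.1,-0.03,-0.20,0,0,0]]'; python3 - <<'E'
from h import *
manip.snapshot("wrist")
aim([.553,-.1095,.088],2.6,18,-.09)
E
```

```text
clock: 21.85
tcp_pos: [0.4896, 0.3036, 0.138]
tcp_rot: [-0.7, 0.714, -0.019, 0.019]
wrist_force: [-0.5, 0.1, -0.2]
grip_width: 0.0258
grasp_force: 0.0
clock: 22.55
tcp_pos: [0.5075, 0.1998, 0.3431]
tcp_rot: [-0.698, 0.715, -0.02, 0.022]
wrist_force: [-0.6, -0.1, 0.9]
grip_width: 0.0259
grasp_force: 0.0
tgt [ 0.5252 -0.1108  0.1736] row [ 0.3107 -0.0154  0.169 ] [ 0.2561 -0.0091 -0.0686]
```

```bash
python3 -m jog '[[0.311,-0.015,0.167,0.256,-0.009,-0.068],[0.311,-0.015,0.167,0.256,-0.009,-0.068],[0.311,-0.015,0.167,0.256,-0.009,-0.068],[0.311,-0.015,0.167,0.256,-0.009,-0.068],[0.311,-0.015,0.167,0.256,-0.009,-0.068],[0.311,-0.015,0.167,0.256,-0.009,-0.068],[0.311,-0.015,0.167,0.256,-0.009,-0.068],[0.311,-0.015,0.167,0.256,-0.009,-0.068]]' 0.15; python3 -m jog '[[0,0,0,0,0,0]]'; python3 - <<'E'
from h import *
aim([.553,-.1095,.088],2.6,18,.018)
i=manip.camera_info("wrist"); im=manip.snapshot("wrist")
# light handle columns along rows near the handle middle
for y in(-.14,-.11,-.08):
    c=proj(i,[.553,y,.088]); r=im[int(round(c[1])),int(c[0])-40:int(c[0])+41].mean(1).astype(int); print(c.round(1)); print(r.tolist())
E
```

```text
clock: 23.4
tcp_pos: [0.5224, -0.1113, 0.168]
tcp_rot: [0.714, -0.684, 0.105, -0.109]
wrist_force: [0.7, -0.3, -0.1]
grip_width: 0.0362
grasp_force: 0.0
clock: 23.5
tcp_pos: [0.5235, -0.1096, 0.1704]
tcp_rot: [0.714, -0.683, 0.106, -0.109]
wrist_force: [-0.8, 0.4, -0.2]
grip_width: 0.0363
grasp_force: 0.0
tgt [ 0.5586 -0.1092  0.0709] row [ 0.001  -0.0034  0.1055] [ 0.0082 -0.002  -0.0002]
[269.9 176.5]
[91, 92, 92, 91, 91, 92, 91, 92, 93, 101, 117, 132, 137, 138, 139, 138, 139, 139, 138, 138, 138, 139, 138, 139, 138, 138, 140, 145, 164, 188, 203, 209, 214, 217, 218, 218, 217, 215, 212, 209, 206, 200, 194, 188, 179, 170, 158, 146, 134, 122, 109, 97, 93, 92, 92, 91, 92, 95, 105, 122, 133, 137, 138, 138, 138, 138, 138, 137, 137, 138, 138, 138, 138, 138, 138, 137, 138, 137, 138, 138, 138]
[268.2 215.8]
[92, 92, 91, 91, 91, 91, 91, 92, 92, 92, 93, 100, 115, 130, 136, 137, 137, 137, 137, 137, 137, 137, 137, 137, 137, 137, 137, 137, 140, 153, 177, 197, 207, 213, 216, 218, 219, 218, 215, 212, 209, 205, 200, 194, 187, 178, 169, 157, 144, 131, 118, 104, 94, 92, 91, 91, 92, 93, 99, 114, 130, 136, 138, 137, 137, 137, 137, 137, 137, 137, 137, 137, 137, 137, 137, 137, 138, 137, 137, 138, 139]
[266.7 252.4]
[93, 93, 92, 92, 90, 89, 88, 89, 91, 92, 92, 93, 93, 93, 93, 93, 93, 93, 93, 93, 93, 93, 93, 93, 93, 93, 93, 93, 94, 94, 96, 114, 153, 188, 204, 210, 215, 218, 219, 219, 217, 214, 210, 205, 200, 194, 187, 178, 167, 155, 142, 129, 115, 101, 92, 91, 91, 91, 92, 94, 105, 121, 131, 134, 134, 135, 135, 136, 135, 135, 136, 136, 136, 136, 136, 136, 136, 136, 136, 136, 136]
```

```bash
python3 -m jog '[[0.001,-0.003,0.05,0.008,-0.002,0],[0.001,-0.003,0.085,0.008,-0.002,0],[0.001,-0.003,0.103,0.008,-0.002,0],[0.001,-0.003,0.103,0.008,-0.002,0]]'; python3 -c "
from h import *
aim([.553,-.1095,.088],2.6,18,.018)"; python3 -m jog '[[0.001,0,0.001,0,0,0],[0.001,0,0.001,0,0,0],[0.001,0,0.001,0,0,0],[0.001,0,0.001,0,0,0]]' 1 40;  python3 -m jog '[[0,-0.006,-0.019,0,0,0],[0,-0.015,-0.048,0,0,0],[0,-0.030,-0.095,0,0,0],[0,-0.045,-0.143,0,0,0],[0,-0.065,-0.2,0,0,0],[0,-0.065,-0.2,0,0,0]]'; python3 -m jog '[[0,0,-0.015,-0.15,0.005,0.034],[0,0,-0.015,-0.29,0.01,0.067],[0,0,-0.015,-0.29,0.01,0.067],[0,0,-0.015,-0.29,0.01,0.067]]';python3 - <<'E'
from h import *
q=manip.sense();print(R.from_quat(q["tcp_rot"]).as_matrix().round(3),q["tcp_pos"])
b=manip.camera_info("side"); im=manip.snapshot("side"); cv2.imwrite("pics/raw6.png",im[:,:,::-1])
p=proj(b,q["tcp_pos"]+[0,.05,.015]);print(p)
x,y=int(p[0]),int(p[1]);np.set_printoptions(linewidth=250)
print(x-12,y-4);print(im[y-4:y+34,x-12:x+13].mean(2).astype(int))
E
```

```text
clock: 23.95
tcp_pos: [0.5576, -0.1062, 0.0726]
tcp_rot: [0.716, -0.681, 0.107, -0.113]
wrist_force: [-0.1, -0.4, 0.0]
grip_width: 0.0364
grasp_force: 0.0
tgt [ 0.5586 -0.1092  0.0709] row [ 0.0031 -0.0002  0.0018] [0.0015 0.0015 0.0048]
clock: 24.35
tcp_pos: [0.5598, -0.1086, 0.0767]
tcp_rot: [0.715, -0.681, 0.11, -0.116]
wrist_force: [-1.8, 2.0, 3.7]
grip_width: 0.0145
grasp_force: 39.3
clock: 24.95
tcp_pos: [0.5594, -0.1098, 0.2933]
tcp_rot: [0.714, -0.681, 0.113, -0.118]
wrist_force: [-0.3, 0.2, -0.3]
grip_width: 0.014
grasp_force: 39.4
clock: 25.35
tcp_pos: [0.5543, -0.109, 0.2967]
tcp_rot: [-0.7, 0.714, -0.008, 0.009]
wrist_force: [0.2, -0.2, -1.6]
grip_width: 0.0144
grasp_force: 39.5
[[-0.019 -1.     0.024]
 [-1.     0.019  0.001]
 [-0.001 -0.024 -1.   ]] [ 0.5542603  -0.10897747  0.29669006]
[265.879633   156.71883476]
253 152
[[140 139 138 138 138 139 139 137 136 132 128 132 137 135 123 100  68  37  22  19  21  19  19  23  42]
 [141 139 140 139 139 138 138 138 137 132 124 122 123 119 110  91  61  32  18  19  17  17  18  23  45]
 [139 139 139 138 138 138 138 139 136 128 110  
[... 2961 characters left out ...]
  97 100 104 107 110 114 120 122 123 125 127 130 131 132 133 133 132 130 129 127]
 [ 66  76  86  89  91  93  94  95  95  96  98 101 101  98  97 102 107 109 110 111 111 111 108 106 108]
 [ 64  69  81  88  92  92  95  94  93  92  88  83  77  72  72  78  85  92  94  95  92  92  91  91  93]
 [ 85  71  76  86  91  93  95  95  93  89  83  72  64  61  61  66  78  87  90  89  87  86  88  90  90]
 [109  87  81  87  91  92  94  95  93  89  80  68  59  60  61  65  76  86  90  88  87  86  88  90  91]
 [119  97  87  89  91  94  95  96  93  87  77  66  58  58  60  66  77  86  89  89  89  88  89  90  91]
 [120  99  91  89  91  92  95  95  91  83  73  63  60  60  62  67  75  85  90  89  89  89  89  90  92]]
```

```bash
python3 - <<'E'
from h import *
prof(0,0,1,(265.8,156.7),(266.0,179),-.059)
aim([.5392,.3003,.31],-1.2,2,.014)
E
```

```text
handle [ 0.5545 -0.059   0.3117] foot [ 0.5565 -0.059   0.2269] lean 1.3538387184407414 len 0.08488561170532104
tgt [0.5397 0.3003 0.296 ] row [-0.4092  0.022   0.0023] [0.008  0.0011 0.0015]
```

```bash
python3 -m jog '[[-0.05,0,0,-0.025,0,0],[-0.1,0.01,0,-0.025,0,0],[-0.15,0.01,0,-0.025,0,0],[-0.2,0.013,0,-0.025,0,0],[-0.25,0.016,0,-0.025,0,0],[-0.3,0.018,0,-0.025,0,0],[-0.35,0.020,0,-0.025,0,0],[-0.4,0.021,0,-0.025,0,0]]';python3 -m jog '[[-0.009,0,0,0,0,0],[-0.009,0,0,0,0,0],[-0.009,0,0,0,0,0]]'; python3 -c "
from h import *
aim([.5392,.3003,.306],-1.2,0,.014)"
```

```text
clock: 26.2
tcp_pos: [0.5391, 0.2912, 0.302]
tcp_rot: [-0.7, 0.714, -0.001, 0.004]
wrist_force: [0.3, -1.0, -0.4]
grip_width: 0.0145
grasp_force: 39.6
clock: 26.5
tcp_pos: [0.5401, 0.298, 0.3009]
tcp_rot: [-0.7, 0.714, -0.001, 0.003]
wrist_force: [-0.7, -0.6, -1.3]
grip_width: 0.0147
grasp_force: 39.5
tgt [0.5392 0.3003 0.292 ] row [-0.0022  0.001   0.0089] [-0.0048  0.0031  0.0016]
```

```bash
python3 -m jog '[[-0.002,0.001,0.04,0,0,0],[-0.002,0.001,0.08,0,0,0],[-0.002,0.001,0.104,0,0,0],[-0.002,0.001,0.104,0,0,0]]';python3 -c "
from h import *
aim([.5392,.3003,.208],-1.2,0,.014)"; 
```

```text
clock: 26.9
tcp_pos: [0.5384, 0.2986, 0.1918]
tcp_rot: [-0.7, 0.714, 0.0, -0.001]
wrist_force: [-0.6, 1.0, -2.2]
grip_width: 0.0145
grasp_force: 39.5
tgt [0.5392 0.3003 0.194 ] row [-0.0017 -0.0008 -0.0022] [ 0.0019 -0.0017 -0.    ]
```

```bash
python3 -m jog '[[-0.001,-0.001,0.01,0,0,0],[-0.001,-0.001,0.02,0,0,0],[-0.001,-0.001,0.03,0,0,0],[-0.001,-0.001,0.04,0,0,0],[-0.001,-0.001,0.047,0,0,0],[-0.001,-0.001,0.050,0,0,0],[-0.001,-0.001,0.050,0,0,0]]';python3 -m jog '[[0,0,0.004,0,0,0],[0,0,0.008,0,0,0],[0,0,0.008,0,0,0]]'
```

```text
clock: 27.6
tcp_pos: [0.5407, 0.3021, 0.1447]
tcp_rot: [-0.7, 0.714, -0.0, 0.001]
wrist_force: [-0.4, 0.2, -0.5]
grip_width: 0.0143
grasp_force: 39.5
clock: 27.9
tcp_pos: [0.5423, 0.3027, 0.141]
tcp_rot: [-0.7, 0.714, -0.001, 0.004]
wrist_force: [-0.7, -1.5, 8.9]
grip_width: 0.0144
grasp_force: 40.6
```

```bash
python3 -m jog '[[0,0,0.004,0,0,0],[0,0,0.004,0,0,0]]'; python3 -m jog '[[0,0.003,-0.007,0,0,0],[0,0.003,-0.007,0,0,0],[0,0.003,-0.007,0,0,0]]' 0.4; python3 -m jog '[[0,0,-0.03,0,0,0],[0,0,-0.07,0,0,0],[0,0,-0.11,0,0,0],[0,-0.02,-0.15,0,0,0],[0.05,-0.03,-0.18,0,0,0],[0.1,-0.05,-0.20,0,0,0],[0.1,-0.05,-0.20,0,0,0]]'; python3 - <<'E'
from h import *
im=manip.snapshot("side"); crop(im,215,255,130,97,6,"pics/c7.png")
aim([.607,-.106,.088],2.6,17,-.09)
E
```

```text
clock: 28.1
tcp_pos: [0.5436, 0.3028, 0.1407]
tcp_rot: [-0.7, 0.714, -0.002, 0.006]
wrist_force: [-3.1, -1.6, 19.8]
grip_width: 0.0143
grasp_force: 41.7
clock: 28.4
tcp_pos: [0.5377, 0.3023, 0.14]
tcp_rot: [-0.7, 0.714, -0.0, 0.001]
wrist_force: [-0.1, -0.1, 0.3]
grip_width: 0.0255
grasp_force: 0.0
clock: 29.1
tcp_pos: [0.5868, 0.1979, 0.3427]
tcp_rot: [-0.699, 0.715, -0.001, 0.003]
wrist_force: [0.1, 0.5, 0.2]
grip_width: 0.0258
grasp_force: 0.0
tgt [ 0.5807 -0.1072  0.1741] row [3.048e-01 1.000e-04 1.679e-01] [ 0.2911 -0.0085 -0.0683]
```

```bash
python3 -m jog '[[0.305,0,0.166,0.275,-0.009,-0.068],[0.305,0,0.166,0.275,-0.009,-0.068],[0.305,0,0.166,0.275,-0.009,-0.068],[0.305,0,0.166,0.275,-0.009,-0.068],[0.305,0,0.166,0.275,-0.009,-0.068],[0.305,0,0.166,0.275,-0.009,-0.068],[0.305,0,0.166,0.275,-0.009,-0.068],[0.305,0,0.166,0.275,-0.009,-0.068]]' 0.15; python3 -m jog '[[0,0,0,0,0,0]]'; python3 - <<'E'
from h import *
aim([.607,-.106,.088],2.6,16,.018)
i=manip.camera_info("wrist"); im=manip.snapshot("wrist")
for y in(-.14,-.11,-.08):
    c=proj(i,[.607,y,.088]); r=im[int(round(c[1])),int(c[0])-30:int(c[0])+31].mean(1).astype(int); print(c.round(1)); print(r.tolist())
c=proj(i,[.607,-.106,.088]); print(im[int(c[1])-90:int(c[1])+91:2,int(c[0])].mean(1).astype(int).tolist(),c)
E
```

```text
clock: 29.95
tcp_pos: [0.5779, -0.1062, 0.169]
tcp_rot: [0.717, -0.684, 0.093, -0.099]
wrist_force: [0.3, 1.2, 0.1]
grip_width: 0.0364
grasp_force: 0.0
clock: 30.05
tcp_pos: [0.5785, -0.1054, 0.1702]
tcp_rot: [0.716, -0.684, 0.093, -0.099]
wrist_force: [-0.3, 0.2, 0.1]
grip_width: 0.0365
grasp_force: 0.0
tgt [ 0.612  -0.1058  0.0707] row [ 0.0021 -0.0053  0.1049] [0.0065 0.0015 0.0002]
[267.4 170.5]
[135, 137, 137, 137, 137, 137, 138, 137, 137, 137, 138, 137, 137, 137, 136, 137, 137, 143, 161, 185, 199, 206, 212, 215, 217, 217, 216, 214, 212, 209, 206, 201, 195, 189, 182, 173, 162, 150, 137, 125, 112, 98, 89, 88, 89, 88, 90, 97, 113, 129, 135, 137, 137, 137, 137, 137, 137, 137, 136, 136, 137]
[265.7 210.3]
[92, 104, 121, 132, 135, 136, 136, 136, 136, 135, 136, 136, 136, 136, 135, 136, 136, 135, 136, 137, 149, 171, 192, 204, 209, 213, 216, 217, 216, 214, 212, 209, 205, 201, 195, 189, 182, 172, 161, 148, 135, 122, 107, 94, 88, 89, 89, 89, 92, 104, 121, 132, 135, 135, 136, 135, 135, 135, 136, 135, 135]
[264.2 247.3]
[89, 89, 90, 93, 99, 105, 107, 110, 112, 114, 115, 116, 117, 119, 122, 123, 125, 127, 127, 129, 130, 136, 158, 184, 200, 207, 212, 215, 218, 218, 216, 213, 210, 206, 201, 196, 189, 181, 172, 161, 147, 134, 121, 107, 95, 89, 88, 89, 91, 97, 112, 128, 134, 135, 135, 135, 135, 134, 135, 135, 135]
[116, 115, 110, 148, 180, 179, 161, 147, 135, 121, 116, 84, 45, 50, 52, 53, 124, 202, 212, 212, 212, 212, 212, 212, 212, 212, 212, 212, 212, 212, 212, 212, 212, 212, 212, 212, 212, 212, 212, 212, 212, 212, 212, 212, 212, 212, 212, 212, 213, 213, 213, 212, 213, 213, 213, 213, 213, 213, 213, 213, 213, 213, 213, 214, 214, 214, 214, 214, 214, 214, 214, 214, 214, 215, 214, 201, 116, 54, 56, 115, 157, 161, 161, 161, 161, 161, 161, 161, 161, 161, 161] [265.53291234 215.39723198]
```

```bash
python3 -m jog '[[0.001,-0.004,0.05,0.006,0,0],[0.001,-0.004,0.085,0.006,0,0],[0.001,-0.004,0.104,0.006,0,0],[0.001,-0.004,0.104,0.006,0,0]]'; python3 -c "
from h import *
aim([.6065,-.106,.088],2.6,16,.018)"; python3 -m jog '[[0.001,0,0.001,0,0,0],[0.001,0,0.001,0,0,0],[0.001,0,0.001,0,0,0],[0.001,0,0.001,0,0,0]]' 1 40;  python3 -m jog '[[0,-0.006,-0.019,0,0,0],[0,-0.014,-0.048,0,0,0],[0,-0.027,-0.095,0,0,0],[0,-0.041,-0.143,0,0,0],[0,-0.057,-0.2,0,0,0],[0,-0.057,-0.2,0,0,0]]'; python3 -m jog '[[0,0,-0.015,-0.15,0.005,0.034],[0,0,-0.015,-0.28,0.01,0.067],[0,0,-0.015,-0.28,0.01,0.067],[0,0,-0.015,-0.28,0.01,0.067]]';python3 - <<'E'
from h import *
q=manip.sense();print(R.from_quat(q["tcp_rot"]).as_matrix().round(3),q["tcp_pos"])
b=manip.camera_info("side"); im=manip.snapshot("side"); cv2.imwrite("pics/raw8.png",im[:,:,::-1])
p=proj(b,q["tcp_pos"]+[0,.05,.015]);print(p)
x,y=int(p[0]),int(p[1]);np.set_printoptions(linewidth=250)
print(x-9,y-3);print(im[y-3:y+33,x-9:x+11].mean(2).astype(int))
E
```

```text
clock: 30.5
tcp_pos: [0.6109, -0.1016, 0.0709]
tcp_rot: [0.718, -0.682, 0.095, -0.101]
wrist_force: [-0.3, -0.6, -0.2]
grip_width: 0.0362
grasp_force: 0.0
tgt [ 0.6115 -0.1058  0.0707] row [ 0.0042 -0.0003  0.0003] [0.0017 0.0026 0.0045]
clock: 30.9
tcp_pos: [0.6134, -0.1037, 0.0758]
tcp_rot: [0.717, -0.682, 0.098, -0.104]
wrist_force: [-1.0, 1.6, 3.1]
grip_width: 0.0146
grasp_force: 39.3
clock: 31.5
tcp_pos: [0.6128, -0.1051, 0.2911]
tcp_rot: [0.716, -0.682, 0.102, -0.106]
wrist_force: [0.1, -0.4, -1.4]
grip_width: 0.0145
grasp_force: 39.4
clock: 31.9
tcp_pos: [0.608, -0.1043, 0.2938]
tcp_rot: [-0.701, 0.714, 0.0, 0.0]
wrist_force: [-0.4, 0.4, -1.1]
grip_width: 0.0141
grasp_force: 39.5
[[-0.018 -1.     0.   ]
 [-1.     0.018  0.   ]
 [-0.    -0.    -1.   ]] [ 0.6079559 -0.1042818  0.2937645]
[245.1356661  158.40942449]
236 155
[[143 142 142 143 141 135 116  98  89  87  86  80  68  62  74 104 128 137 140 141]
 [142 143 143 142 141 129  98  65  49  44  47  51  53  57  77 109 129 138 141 141]
 [143 143 143 144 142 126  88  45  25  21  21  29  40  54  80 113 133 140 140 142]
 [144 144 1
[... 2028 characters left out ...]
90  88  86  88  86  81  83  91  97]
 [ 89  90  91  91  90  90  89  91  89  89  89  89  87  86  85  81  73  75  85  91]
 [ 91  91  91  91  90  90  90  90  88  87  88  87  86  86  85  79  73  76  84  90]
 [ 91  91  90  90  90  89  90  90  88  87  88  88  86  84  83  79  71  75  85  90]
 [ 90  92  90  91  91  91  90  90  88  88  88  87  85  85  83  77  71  75  86  91]
 [ 91  91  91  91  90  90  89  88  87  88  88  87  85  84  82  76  70  76  86  91]
 [ 91  90  91  91  90  90  90  88  88  88  88  87  86  84  82  75  71  78  87  92]
 [ 92  91  91  92  90  89  91  88  89  89  89  88  86  84  82  73  72  78  88  91]
 [ 93  93  93  93  94  92  92  91  90  91  92  90  86  84  82  74  71  80  87  91]]
```

```bash
python3 - <<'E'
from h import *
prof(0,0,1,(245.1,158.2),(247.3,179.8),-.054)
aim([.5892,.2992,.306],-1.2,2,.014)
E
```

```text
handle [ 0.608  -0.054   0.3098] foot [ 0.6071 -0.054   0.2275] lean -0.5772137345575459 len 0.08227068141699537
tgt [0.5897 0.2992 0.292 ] row [-0.4034  0.0251  0.0037] [0.0313 0.0004 0.0025]
```

```bash
python3 -m jog '[[-0.05,0,0,0.01,0,0],[-0.1,0.01,0,0.01,0,0],[-0.15,0.01,0,0.01,0,0],[-0.2,0.013,0,0.01,0,0],[-0.25,0.016,0,0.01,0,0],[-0.3,0.018,0,0.01,0,0],[-0.35,0.022,0,0.01,0,0],[-0.395,0.024,0,0.01,0,0]]';python3 -m jog '[[-0.009,0,0,0,0,0.002],[-0.009,0,0,0,0,0.002],[-0.009,0,0,0,0,0.002]]'; python3 -c "
from h import *
aim([.5892,.2992,.306],-1.2,0.5,.014)"
```

```text
clock: 32.75
tcp_pos: [0.5893, 0.2924, 0.2992]
tcp_rot: [-0.701, 0.713, -0.005, 0.008]
wrist_force: [0.5, -0.4, -2.2]
grip_width: 0.0143
grasp_force: 39.6
clock: 33.05
tcp_pos: [0.5905, 0.2988, 0.2982]
tcp_rot: [-0.7, 0.714, -0.005, 0.006]
wrist_force: [-0.1, -0.7, -1.6]
grip_width: 0.0142
grasp_force: 39.5
tgt [0.5893 0.2992 0.292 ] row [-0.0004  0.0012  0.0062] [-0.0072  0.0021  0.0003]
```

```bash
python3 -m jog '[[0,0,0.04,0,0,0],[0,0,0.08,0,0,0],[0,0,0.102,0,0,0],[0,0,0.102,0,0,0]]';python3 -c "
from h import *
aim([.5892,.2992,.208],-1.2,0.5,.014)"; 
```

```text
clock: 33.45
tcp_pos: [0.5909, 0.2973, 0.191]
tcp_rot: [-0.699, 0.715, -0.004, 0.002]
wrist_force: [0.2, -0.6, -1.5]
grip_width: 0.0144
grasp_force: 39.5
tgt [0.5893 0.2992 0.194 ] row [-0.0019  0.0016 -0.003 ] [-0.0002 -0.0025 -0.0014]
```

```bash
python3 -m jog '[[-0.001,0.002,0.004,0,0,0],[-0.001,0.002,0.014,0,0,0],[-0.001,0.002,0.024,0,0,0],[-0.001,0.002,0.034,0,0,0],[-0.001,0.002,0.044,0,0,0],[-0.001,0.002,0.049,0,0,0],[-0.001,0.002,0.049,0,0,0]]';python3 -m jog '[[0,0,0.004,0,0,0],[0,0,0.008,0,0,0],[0,0,0.008,0,0,0]]'
```

```text
clock: 34.15
tcp_pos: [0.5903, 0.3008, 0.144]
tcp_rot: [-0.7, 0.714, -0.005, 0.004]
wrist_force: [0.6, -0.1, -2.5]
grip_width: 0.0147
grasp_force: 39.5
clock: 34.45
tcp_pos: [0.5916, 0.3012, 0.1392]
tcp_rot: [-0.7, 0.714, -0.005, 0.006]
wrist_force: [-0.3, 0.1, 4.0]
grip_width: 0.0145
grasp_force: 40.0
```

```bash
python3 -m jog '[[0,0,0.004,0,0,0],[0,0,0.004,0,0,0]]'; python3 -m jog '[[0,0.003,-0.006,0,0,0],[0,0.003,-0.006,0,0,0],[0,0.003,-0.006,0,0,0]]' 0.45; python3 -m jog '[[0,0,-0.03,0,0,0],[0,0,-0.07,0,0,0],[0,0,-0.11,0,0,0],[0.02,0.02,-0.15,0,0,0],[0.06,0.04,-0.19,0,0,0],[0.1,0.06,-0.22,0,0,0],[0.14,0.075,-0.24,0,0,0],[0.14,0.075,-0.24,0,0,0]]' -; python3 - <<'E'
from h import *
i=manip.camera_info("wrist"); w=manip.snapshot("wrist"); np.save("pics/w9T.npy",i["world_from_camera"])
sd=manip.snapshot("side"); sc=manip.snapshot("scene")
for n,m in dict(w=w,sd=sd,sc=sc).items(): cv2.imwrite(f"pics/raw9{n}.png",m[:,:,::-1])
L=cv2.resize(w[150:350,170:370],(400,400),interpolation=cv2.INTER_CUBIC)
S=cv2.resize(sd[255:345,215:335],(400,300),interpolation=cv2.INTER_CUBIC)
M=cv2.resize(sd[130:190,225:325],(400,240),interpolation=cv2.INTER_CUBIC)
C=cv2.resize(sc[180:280,350:483],(400,300),interpolation=cv2.INTER_CUBIC)
out=np.zeros((600,800,3),np.uint8); out[:400,:400]=L; out[:300,400:]=S; out[300:,400:]=C; out[400:,:400]=M[:200]
cv2.imwrite("pics/c9.png",out[:,:,::-1])
E
```

```text
clock: 34.65
tcp_pos: [0.5928, 0.3014, 0.139]
tcp_rot: [-0.7, 0.714, -0.006, 0.009]
wrist_force: [-2.3, -1.2, 13.4]
grip_width: 0.0149
grasp_force: 41.1
clock: 34.95
tcp_pos: [0.5876, 0.3011, 0.1391]
tcp_rot: [-0.7, 0.714, -0.004, 0.005]
wrist_force: [-0.8, 0.1, 0.6]
grip_width: 0.0235
grasp_force: 0.3
clock: 35.75
tcp_pos: [0.506, 0.1593, 0.3836]
tcp_rot: [-0.699, 0.715, -0.006, 0.009]
wrist_force: [1.0, -0.0, 1.8]
grip_width: 0.0232
grasp_force: 0.0
```

View pics/c9.png

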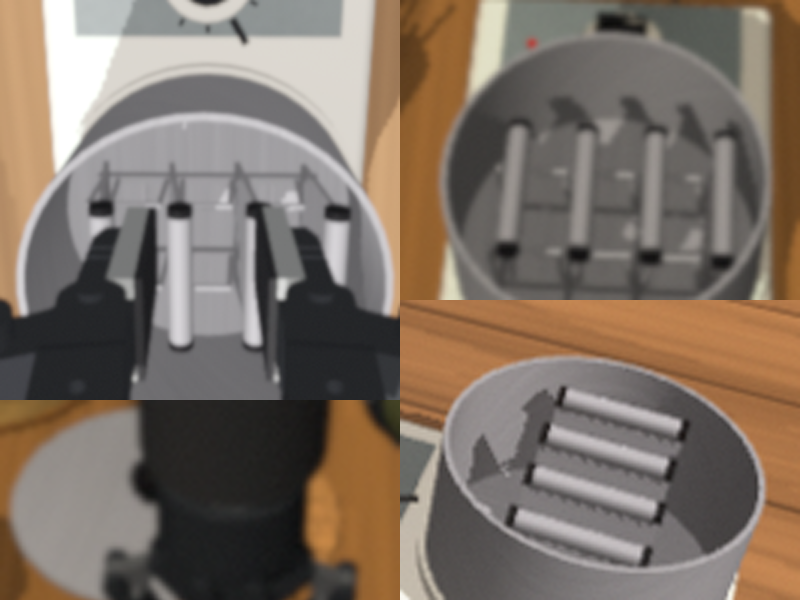

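All four scrapers stand evenly spaced in the rack, one per slot. The near caps in the side inset are at (507,250),(579,253),(651,255),(722,260). I triangulate the handle heights and check where the lid now lies.

```bash
python3 - <<'E'
from h import *
np.set_printoptions(precision=4,suppress=True)
a=manip.camera_info("scene");b=manip.camera_info("side")
B=lambda u,v:ray(b,215+(u-399.5)*.3-.5,255+(v+.5)*.3-.5)
A=lambda u,v:ray(a,350+(u-399.5)/3.0075-.5,180+(v-299.5)/3-.5)
for p,q in zip([(507,250),(579,253),(651,255),(722,260)],[(645,556),(659,512),(670,467),(684,430)]): print("near",*tri([B(*p),A(*q)]))
for p,q in zip([(518,128),(587,130),(656,133),(725,137)],[(513,517),(533,473),(547,432),(561,394)]): print("far",*tri([B(*p),A(*q)]))
# lid knob dark blob in scene view, near expected
c0=proj(a,[.554,-.351,.046]);print("knob exp scene",c0)
im=cv2.imread("pics/raw9sc.png"); x0,y0=int(c0[0])-60,int(c0[1])-50
m=(im[y0:y0+90,x0:x0+120].max(2)<60).astype(np.uint8); n,l,st,ce=cv2.connectedComponentsWithStats(m)
for k in range(1,n):
    if st[k,4]>20: print(st[k],ce[k]+[x0,y0])
E
```

```text
near [0.5816 0.3477 0.1518] [np.float64(0.00022270213012222308), np.float64(0.00022270213012231163)]
near [0.5318 0.349  0.1513] [np.float64(0.000753633312010182), np.float64(0.000753633312010278)]
near [0.4816 0.3493 0.1528] [np.float64(0.000406549683322851), np.float64(0.00040654968332275957)]
near [0.4328 0.3521 0.1524] [np.float64(0.0013345726307042109), np.float64(0.0013345726307041328)]
far [0.5814 0.2525 0.1519] [np.float64(0.0007976731882137675), np.float64(0.0007976731882135304)]
far [0.531  0.2547 0.1539] [np.float64(0.0017744439875232224), np.float64(0.0017744439875233486)]
far [0.4804 0.2547 0.1532] [np.float64(0.001304255895455436), np.float64(0.0013042558954555834)]
far [0.4299 0.2555 0.1525] [np.float64(0.0008002188566658466), np.float64(0.0008002188566658159)]
knob exp scene [169.4246 207.5707]
[ 44  53  12  13 119] [158.4202 215.8739]
```

```bash
python3 - <<'E'
from h import *
a=manip.camera_info("scene"); k=onz(a,158.4,215.9,.046); print(k); k[2]=.30
k[1]+=.05
print(goto(k)); aim(k,0,0,0)
E
```

```text
[ 0.59580494 -0.35820686  0.046     ]
[ 0.46896042 -0.09785133  0.07859352]
tgt [ 0.5958 -0.3082  0.3   ] row [ 0.469  -0.0979  0.0786] [-0.0136  0.0014 -0.0209]
```

```bash
python3 -m jog '[[0.5,-0.098,0.078,-0.013,0,-0.02],[0.5,-0.098,0.078,-0.013,0,-0.02],[0.5,-0.098,0.078,-0.013,0,-0.02],[0.5,-0.098,0.078,-0.013,0,-0.02],[0.5,-0.098,0.078,-0.013,0,-0.02],[0.5,-0.098,0.078,-0.013,0,-0.02],[0.5,-0.098,0.078,-0.013,0,-0.02],[0.5,-0.098,0.078,-0.013,0,-0.02]]' -1; python3 -m jog '[[0.11,-0.01,0,0,0,0],[0.11,-0.01,0,0,0,0],[0.11,-0.01,0,0,0,0],[0.11,-0.01,0,0,0,0]]'; python3 - <<'E'
from h import *
i=manip.camera_info("wrist"); im=manip.snapshot("wrist"); print(manip.sense()["tcp_pos"]); cv2.imwrite("pics/raw10.png",im[:,:,::-1])
m=(im[:260].max(2)<60).astype(np.uint8); n,l,st,ce=cv2.connectedComponentsWithStats(m)
for k in range(1,n):
    if st[k,4]>150: print(st[k],ce[k],onz(i,*ce[k],.054))
g=cv2.cvtColor(im,cv2.COLOR_RGB2HSV); lid=((g[...,1]<45)&(g[...,2]>110)).astype(np.uint8); n,l,st,ce=cv2.connectedComponentsWithStats(lid)
for k in range(1,n):
    if st[k,4]>3000: print("light",st[k],ce[k],onz(i,*ce[k],.017))
E
```

```text
clock: 36.7
tcp_pos: [0.5766, -0.228, 0.3149]
tcp_rot: [0.707, -0.707, -0.002, 0.001]
wrist_force: [2.0, 0.3, 0.6]
grip_width: 0.0852
grasp_force: 0.0
clock: 37.1
tcp_pos: [0.5862, -0.3382, 0.3137]
tcp_rot: [-0.706, 0.708, 0.003, -0.001]
wrist_force: [0.0, 0.8, -0.6]
grip_width: 0.0855
grasp_force: 0.0
[ 0.58631287 -0.33686625  0.31490751]
[256 146  23  25 448] [267.23660714 157.82142857] [ 0.59065851 -0.36328752  0.054     ]
light [ 446    0  114   53 5879] [504.02092193  26.23966661] [ 0.2985498  -0.51905588  0.017     ]
light [  178    58   179   182 25116] [267.16515369 148.11470776] [ 0.59102603 -0.37209117  0.017     ]
light [ 111  199   66   60 3140] [143.92165605 227.88949045] [ 0.77051105 -0.25862846  0.017     ]
light [   0  255  154   89 4576] [ 62.36472902 283.49759615] [ 0.90487742 -0.16947463  0.017     ]
light [ 213  292  149   76 6602] [288.66858528 321.25658891] [ 0.55843715 -0.10065037  0.017     ]
```

```bash
python3 - <<'E'
from h import *
i=manip.camera_info("wrist"); im=cv2.imread("pics/raw10.png")[:,:,::-1]
t=np.linspace(0,2*np.pi,200)
def bb(x,y,r,z): 
    P=np.array([proj(i,[x+r*np.cos(a),y+r*np.sin(a),z]) for a in t]); return P.min(0),P.max(0)
for y in(-.36,-.365,-.37,-.375): print(y,*bb(.5906,y,.121,.018))
print(im[130:190,267].mean(1).astype(int).tolist()); print(im[158,245:290].mean(1).astype(int).tolist())
for y in(-.36,-.365,-.37,-.375): print(y,"knob top",*bb(.5906,y,.017,.056),"bottom",*bb(.5906,y,.017,.036))
E
```

```text
-0.36 [178.92716399  59.18701866] [356.76831066 239.25576975]
-0.365 [178.62350485  54.82478279] [357.0411607  236.06193261]
-0.37 [178.31786686  50.43197913] [357.31578182 232.84895994]
-0.375 [178.01023064  46.00828525] [357.59219132 229.61667927]
[148, 147, 146, 146, 145, 145, 146, 145, 145, 145, 145, 145, 144, 135, 108, 71, 46, 44, 47, 47, 48, 47, 46, 46, 45, 44, 43, 44, 43, 43, 42, 42, 42, 41, 42, 42, 43, 41, 41, 43, 55, 99, 148, 176, 187, 189, 190, 190, 190, 190, 190, 189, 189, 189, 189, 189, 189, 189, 189, 189]
[189, 190, 189, 190, 189, 190, 189, 186, 173, 135, 83, 50, 44, 44, 43, 43, 43, 43, 44, 43, 44, 43, 43, 43, 43, 43, 44, 42, 42, 42, 43, 42, 42, 45, 71, 126, 168, 183, 186, 188, 190, 191, 190, 189, 190]
-0.36 knob top [254.14887465 145.71987439] [281.3322282  173.08365307] bottom [254.90713122 144.503721  ] [280.84533717 170.65571946]
-0.365 knob top [254.08461034 141.58403014] [281.36352556 169.14049148] bottom [254.84838623 140.55598786] [280.87356409 166.88365802]
-0.37 knob top [254.01989251 137.41866198] [281.39504366 165.16984846] bottom [254.78924595 136.58138799] [280.90198091 163.08650596]
-0.375 knob top [253.95471635 133.22345265] [281.42678483 161.17143569] bottom [254.72970636 132.57964617] [280.93058956 159.26401209]
```

```bash
python3 -m jog '[[0.024,-0.005,0.05,0,0,0],[0.024,-0.005,0.1,0,0,0],[0.024,-0.005,0.15,0,0,0],[0.024,-0.005,0.19,0,0,0],[0.024,-0.005,0.19,0,0,0]]'; python3 -c "
from h import *
aim([.591,-.3605,.035],0,0,0)"
```

```text
clock: 37.65
tcp_pos: [0.5878, -0.3568, 0.1188]
tcp_rot: [0.708, -0.707, -0.007, 0.002]
wrist_force: [-0.3, 1.1, -1.1]
grip_width: 0.0854
grasp_force: 0.0
tgt [ 0.591  -0.3605  0.035 ] row [ 0.0044 -0.0043  0.0838] [0.0123 0.0076 0.0015]
```

```bash
python3 -m jog '[[0.004,-0.004,0.04,0.01,0.007,0],[0.004,-0.004,0.07,0.01,0.007,0],[0.004,-0.004,0.082,0.01,0.007,0],[0.004,-0.004,0.082,0.01,0.007,0]]'; python3 -c "
from h import *
aim([.591,-.3605,.035],0,0,0)"
```

```text
clock: 38.05
tcp_pos: [0.595, -0.364, 0.0466]
tcp_rot: [0.707, -0.707, 0.006, -0.001]
wrist_force: [0.9, -0.4, 1.0]
grip_width: 0.0854
grasp_force: 0.0
tgt [ 0.591  -0.3605  0.035 ] row [-0.0035  0.0041  0.0115] [-0.0093 -0.0064  0.0008]
```

```bash
python3 -m jog '[[-0.001,0.002,0.011,0,0,0],[-0.001,0.002,0.011,0,0,0],[-0.001,0.002,0.011,0,0,0]]'; python3 -c "
from h import *
aim([.591,-.3605,.035],0,0,0)"
```

```text
clock: 38.35
tcp_pos: [0.5933, -0.364, 0.0367]
tcp_rot: [-0.707, 0.707, -0.007, 0.002]
wrist_force: [0.1, -0.3, -0.1]
grip_width: 0.0851
grasp_force: 0.0
tgt [ 0.591  -0.3605  0.035 ] row [-0.0035  0.0023  0.0017] [-0.0119 -0.0072 -0.0003]
```

```bash
python3 -m jog '[[-0.003,0.002,0,-0.012,-0.007,0],[-0.003,0.002,0,-0.012,-0.007,0],[-0.003,0.002,0,-0.012,-0.007,0]]'; python3 -m jog '[[0,0,0,0,0,0],[0,0,0,0,0,0],[0,0,0,0,0,0],[0,0,0,0,0,0],[0,0,0,0,0,0]]' 1 60; python3 -m jog '[[0,0,-0.02,0,0,0],[0,0,-0.06,0,0,0],[0,0,-0.11,0,0,0],[0,0,-0.16,0,0,0],[-0.02,0,-0.21,0,0,0],[-0.04,0,-0.25,0,0,0],[-0.04,0,-0.25,0,0,0]]'; python3 -c "
from h import *
aim([.5138,.3007,.285],0,0,0)"
```

```text
clock: 38.65
tcp_pos: [0.591, -0.3609, 0.0358]
tcp_rot: [-0.707, 0.707, 0.0, -0.0]
wrist_force: [-0.2, -0.4, -0.1]
grip_width: 0.0855
grasp_force: 0.0
clock: 39.15
tcp_pos: [0.5912, -0.3609, 0.0357]
tcp_rot: [-0.707, 0.707, 0.0, -0.0]
wrist_force: [1.7, 1.1, 1.5]
grip_width: 0.0319
grasp_force: 60.1
clock: 39.85
tcp_pos: [0.5925, -0.3202, 0.2938]
tcp_rot: [0.707, -0.707, 0.005, -0.002]
wrist_force: [-0.3, -1.2, -1.5]
grip_width: 0.0317
grasp_force: 60.7
tgt [0.5138 0.3007 0.285 ] row [-0.621   0.0781  0.0057] [-0.0094 -0.0038  0.0011]
```

```bash
python3 -m jog '[[-0.05,0.005,0,-0.005,-0.004,0],[-0.1,0.012,0,-0.009,-0.004,0],[-0.15,0.018,0,-0.009,-0.004,0],[-0.2,0.025,0,-0.009,-0.004,0],[-0.25,0.03,0,-0.009,-0.004,0],[-0.3,0.037,0,-0.009,-0.004,0],[-0.35,0.043,0,-0.009,-0.004,0],[-0.4,0.05,0,-0.009,-0.004,0]]'; python3 -m jog '[[-0.05,0.005,0,0,0,0],[-0.1,0.012,0,0,0,0],[-0.15,0.018,0,0,0,0],[-0.19,0.025,0,0,0,0],[-0.215,0.028,0,0,0,0],[-0.221,0.028,0,0,0,0],[-0.221,0.028,0,0,0,0],[-0.221,0.028,0,0,0,0]]'; python3 - <<'E'
from h import *
aim([.5138,.3007,.21],0,0,0)
i=manip.camera_info("wrist"); im=manip.snapshot("wrist"); cv2.imwrite("pics/raw11.png",im[:,:,::-1])
q=manip.sense()["tcp_pos"]; t=np.linspace(0,2*np.pi,200)
P=np.array([proj(i,[q[0]+.121*np.cos(a),q[1]+.121*np.sin(a),q[2]-.030+.010]) for a in t]); print(P.min(0),P.max(0))
x=int(P[:,0].mean()); print(P.min(0)[1], im[int(P.min(0)[1])-12:int(P.min(0)[1])+13,x].mean(1).astype(int).tolist())
E
```

```text
clock: 40.65
tcp_pos: [0.5408, 0.0778, 0.2842]
tcp_rot: [-0.707, 0.707, 0.006, -0.003]
wrist_force: [1.3, 0.9, -4.2]
grip_width: 0.0321
grasp_force: 60.7
clock: 41.45
tcp_pos: [0.514, 0.2961, 0.2864]
tcp_rot: [-0.707, 0.707, 0.005, -0.003]
wrist_force: [0.0, -0.5, -2.5]
grip_width: 0.0322
grasp_force: 60.7
tgt [0.5138 0.3007 0.21  ] row [-0.0044 -0.0006  0.0764] [ 0.0112  0.0036 -0.001 ]
[46.35193272  2.794692  ] [492.50608343 422.90368571]
2.7946919991406958 []
```

```bash
python3 - <<'E'
from h import *
im=cv2.imread("pics/raw11.png")
print(im[0:30,230].mean(1).astype(int).tolist()); print(im[0:30,300].mean(1).astype(int).tolist())
print(im[190,35:65].mean(1).astype(int).tolist(),im[190,475:505].mean(1).astype(int).tolist())
i=manip.camera_info("wrist");q=manip.sense()["tcp_pos"]
for dz in(-.02,-.018,-.022,-.024):print(dz,proj(i,q+[0,-.121,dz]),proj(i,q+[.121,0,dz]),proj(i,q+[-.121,0,dz]))
E
```

```text
[172, 178, 179, 168, 155, 150, 148, 147, 147, 147, 147, 147, 147, 147, 147, 147, 146, 146, 146, 146, 147, 146, 147, 147, 149, 152, 151, 149, 148, 148]
[146, 146, 146, 145, 145, 146, 145, 146, 146, 146, 146, 146, 146, 146, 147, 147, 147, 147, 147, 148, 148, 148, 148, 148, 148, 148, 148, 148, 149, 149]
[140, 142, 144, 146, 147, 147, 148, 147, 147, 148, 152, 165, 179, 186, 186, 185, 183, 182, 182, 183, 184, 185, 187, 186, 185, 184, 184, 183, 184, 185] [182, 182, 182, 182, 182, 182, 183, 183, 182, 181, 181, 182, 182, 181, 179, 178, 178, 178, 180, 181, 181, 181, 179, 173, 158, 140, 131, 129, 129, 129]
-0.02 [271.24797492   3.6661048 ] [ 51.57994851 254.54332222] [488.27315752 252.26176182]
-0.018 [271.28574508   2.10043683] [ 49.18761761 256.03963942] [490.66078397 253.71053918]
-0.022 [271.21120407   5.19034883] [ 53.92064258 253.07930199] [485.93629925 250.84378986]
-0.024 [271.17539338   6.67479142] [ 56.21135379 251.64654425] [483.64860697 249.45565112]
```

```bash
python3 -m jog '[[-0.004,-0.001,0.03,0.011,0.004,0],[-0.004,-0.001,0.055,0.011,0.004,0],[-0.004,-0.001,0.065,0.011,0.004,0],[-0.004,-0.001,0.065,0.011,0.004,0]]'; python3 -c "
from h import *
aim([.515,.3005,.2],0,0,0)"
```

```text
clock: 41.9
tcp_pos: [0.514, 0.2999, 0.2206]
tcp_rot: [-0.707, 0.708, -0.0, -0.001]
wrist_force: [-0.5, 0.2, -3.4]
grip_width: 0.0321
grasp_force: 60.7
tgt [0.515  0.3005 0.2   ] row [-0.0007 -0.001   0.0206] [ 0.0014 -0.0015 -0.0016]
```

```bash
python3 -m jog '[[-0.001,-0.001,0.006,0.001,-0.001,0],[-0.001,-0.001,0.012,0.001,-0.001,0],[-0.001,-0.001,0.018,0.001,-0.001,0],[-0.001,-0.001,0.018,0.001,-0.001,0]]'; python3 -m jog '[[0,0,0.003,0,0,0],[0,0,0.006,0,0,0],[0,0,0.006,0,0,0]]'
```

```text
clock: 42.3
tcp_pos: [0.515, 0.3021, 0.203]
tcp_rot: [-0.707, 0.707, 0.0, 0.0]
wrist_force: [1.0, -0.5, -4.3]
grip_width: 0.0318
grasp_force: 60.7
clock: 42.6
tcp_pos: [0.5153, 0.3022, 0.1979]
tcp_rot: [-0.707, 0.707, -0.0, 0.001]
wrist_force: [0.4, -0.1, -3.7]
grip_width: 0.0316
grasp_force: 60.8
```

```bash
python3 -m jog '[[0,0,0.002,0,0,0],[0,0,0.004,0,0,0],[0,0,0.004,0,0,0]]'; python3 -m jog '[[0,0,0.001,0,0,0],[0,0,0.002,0,0,0],[0,0,0.002,0,0,0]]'
```

```text
clock: 42.9
tcp_pos: [0.5154, 0.3023, 0.1977]
tcp_rot: [0.707, -0.707, 0.0, -0.003]
wrist_force: [-7.5, -0.9, 9.6]
grip_width: 0.032
grasp_force: 62.1
clock: 43.2
tcp_pos: [0.5154, 0.3023, 0.1976]
tcp_rot: [0.707, -0.707, 0.001, -0.004]
wrist_force: [-10.6, -0.2, 16.2]
grip_width: 0.0322
grasp_force: 62.8
```

```bash
python3 -m jog '[[0,0,-0.005,0,0,0],[0,0,-0.005,0,0,0],[0,0,-0.005,0,0,0],[0,0,-0.005,0,0,0]]' -1;  python3 -m jog '[[0,0,-0.04,0,0,0],[0,0,-0.08,0,0,0],[0,0,-0.12,0,0,0],[0.03,0,-0.12,0,0,0],[0.03,0,-0.12,0,0,0]]'; python3 - <<'E'
from h import *
i=manip.camera_info("wrist"); im=manip.snapshot("wrist"); cv2.imwrite("pics/raw12.png",im[:,:,::-1])
g=cv2.cvtColor(im,cv2.COLOR_RGB2GRAY); m=(g<55).astype(np.uint8); m[270:]=0
n,l,st,ce=cv2.connectedComponentsWithStats(m)
for k in range(1,n):
    if st[k,4]>100: print(st[k],ce[k],onz(i,*ce[k],.216))
t=np.linspace(0,2*np.pi,200)
for x,y,z in[(.514,.300,.180),(.514,.304,.180)]:
    P=np.array([proj(i,[x+.121*np.cos(a),y+.121*np.sin(a),z]) for a in t]); print(P.min(0),P.max(0))
    print("knob",proj(i,[x,y,.218]))
c=proj(i,[.514,.30,.18]); xx=int(c[0])+40
for x in(int(c[0])-35,int(c[0])+35): print(x,[int(v) for v in im[:60:2,x].mean(1)])
r=150; print(im[r,90:170:2].mean(1).astype(int).tolist()); print(im[r,380:460:2].mean(1).astype(int).tolist())
E
```

```text
clock: 43.6
tcp_pos: [0.5153, 0.3021, 0.1965]
tcp_rot: [-0.707, 0.707, -0.0, 0.001]
wrist_force: [0.1, 0.2, 0.4]
grip_width: 0.0851
grasp_force: 0.0
clock: 44.1
tcp_pos: [0.5157, 0.2704, 0.3191]
tcp_rot: [-0.706, 0.708, -0.0, 0.003]
wrist_force: [0.7, -0.3, -0.7]
grip_width: 0.0854
grasp_force: 0.0
[ 260   22   37   40 1024] [276.49804688  41.76953125] [0.51284985 0.1473975  0.216     ]
[ 91  85  36  45 993] [109.18328298 108.99697885] [0.63580597 0.19172592 0.216     ]
[ 53  87  32  14 270] [71.08518519 92.53333333] [0.66185959 0.18032388 0.216     ]
[ 255  224   37   40 1191] [273.61293031 243.6070529 ] [0.51485551 0.29786418 0.216     ]
[144.80863401  94.04094164] [404.63595706 340.74052277]
knob [274.65261928 246.93384357]
[145.29618639  99.1409285 ] [404.13944265 343.97638465]
knob [274.64819379 251.43098244]
239 [157, 157, 157, 157, 156, 156, 156, 158, 159, 159, 159, 159, 158, 158, 158, 158, 153, 144, 124, 119, 118, 119, 119, 120, 120, 120, 119, 119, 120, 120]
309 [152, 124, 119, 120, 120, 120, 119, 118, 119, 119, 120, 120, 122, 121, 121, 122, 121, 121, 121, 121, 121, 113, 80, 103, 120, 120, 119, 121, 122, 122]
[142, 128, 97, 102, 120, 125, 127, 127, 129, 130, 129, 127, 126, 125, 126, 127, 128, 127, 126, 123, 118, 114, 116, 118, 118, 116, 115, 114, 119, 125, 127, 128, 128, 129, 132, 133, 135, 140, 163, 175]
[176, 156, 138, 134, 135, 135, 135, 135, 134, 130, 126, 128, 128, 129, 131, 132, 131, 115, 92, 106, 123, 125, 125, 123, 118, 113, 119, 124, 128, 129, 130, 131, 131, 130, 132, 134, 133, 133, 133, 131]
```

The knob is back at its starting place (.515, .298), and the contact height matches the seated lid. Next is the dial: I move beside it for a wrist measurement of the bar.

```bash
python3 - <<'E'
from h import *
np.set_printoptions(linewidth=250)
im=cv2.imread("pics/w2raw.png").mean(2).astype(int); print(im[106:136,256:296])
E
```

```text
[[188 201 208 ... 180 156 142]
 [196 205 208 ... 191 169 148]
 [202 207 209 ... 200 183 160]
 ...
 [171 189 200 ... 164 138 112]
 [156 174 190 ... 150 134 115]
 [145 157 176 ... 143 136 127]]
```

```bash
python3 -m jog '[[0.16,0.005,-0.04,0,0,-0.15],[0.16,0.005,-0.04,0,0,-0.30],[0.16,0.005,-0.04,0,0,-0.45],[0.16,0.005,-0.04,0,0,-0.6],[0.16,0.005,-0.04,0,0,-0.75],[0.16,0.005,-0.04,0,0,-0.9],[0.16,0.005,-0.04,0,0,-1.05],[0.16,0.005,-0.04,0,0,-1.2]]' 0.0; python3 -c "
from h import *
q=manip.sense();print(q['joint_positions'],R.from_quat(q['tcp_rot']).as_matrix().round(3))"
```

```text
clock: 44.95
tcp_pos: [0.51, 0.1124, 0.3553]
tcp_rot: [0.983, -0.183, -0.0, -0.0]
wrist_force: [0.1, 0.6, 1.0]
grip_width: 0.0423
grasp_force: 0.0
[ 6.02165292e-01 -1.16343408e-01  1.61349435e-01 -6.77451207e-04
 -1.84840430e+00  5.99924686e-01] [[ 0.933 -0.36  -0.   ]
 [-0.36  -0.933  0.001]
 [-0.    -0.    -1.   ]]
```

```bash
python3 - <<'E'
from h import *
i=manip.camera_info("wrist"); im=manip.snapshot("wrist"); cv2.imwrite("pics/raw13.png",im[:,:,::-1])
c=np.array([.5104,.116]); z=.089
# rectified, rows: y from -30..30 mm, cols: x from +32..-32 (as seen from above, -x right)
g=np.arange(-32,33,2)/1000
U=np.array([[proj(i,[c[0]-a,c[1]+b,z]) for a in g] for b in g]).astype(np.float32)
p=cv2.remap(im,U[...,0],U[...,1],cv2.INTER_LINEAR).mean(2).astype(int)
for r in p: print(' '.join('%3d'%v for v in r))
print(proj(i,[*c,z]))
E
```

```text
162 150 141 133 132 141 159 180 193 197 201 202 202 203 202 202 201 201 195 186 170 153 139 131 130 131 130 130 130 130 130 131 132
144 133 132 135 153 174 190 200 203 203 203 203 203 203 203 203 203 203 203 201 198 188 167 143 133 131 131 131 131 131 130 131 132
132 131 136 160 186 197 203 203 203 204 203 203 203 203 203 203 203 203 203 203 202 201 193 173 148 134 131 131 132 131 131 132 132
131 135 160 188 200 203 203 203 203 203 202 201 200 198 198 197 201 202 202 202 203 203 201 196 177 151 135 132 133 132 131 132 132
135 157 185 200 203 203 203 203 202 195 183 173 164 161 151 154 171 185 190 198 201 203 203 202 197 176 146 135 133 132 132 132 133
149 183 199 203 203 203 203 198 186 157 119  93  80  76  66  70  90 115 139 171 193 201 202 202 201 194 167 139 133 132 132 132 132
168 196 203 203 203 203 194 168 127  84  53  42  40  38  38  39  40  49  65 104 156 188 200 202 202 200 186 155 135 132 132 132 133
186 201 203 203 203 197 173 116  60  43  38  37  37  37  37  36  36  36  39  49  91 147 184 200 202 201 196 174 144 133 132 132 133
196 203 203 203 199 180 125  65  40  37  37 
[... 2583 characters left out ...]
 134 134 135
134 133 133 123 102 115 141 161 174 186 190 194 196 196 196 194 194 190 182 170 149 119  97 112 130 135 135 134 134 134 134 134 135
134 134 131 110  89 109 130 137 141 150 157 165 169 170 168 165 164 159 151 141 117  79  52  85 121 133 135 134 134 135 135 135 135
133 134 132 116 105 122 132 134 133 134 135 136 127 119 129 136 136 136 135 133 122  86  49  60 104 128 134 134 134 135 135 136 135
133 134 133 131 128 131 133 133 133 132 132 128 110  90 115 130 132 132 133 133 130 108  65  46  79 119 132 134 135 135 135 135 135
134 134 135 134 134 133 133 133 133 133 132 130 111  91 115 129 131 132 132 133 133 123  91  51  55  98 127 134 135 135 134 133 133
[269.26075288 177.44814806]
```

```bash
python3 -m jog '[[0.001,-0.002,0.05,0,0,-0.13],[0.001,-0.002,0.1,0,0,-0.248],[0.001,-0.002,0.15,0,0,-0.248],[0.001,-0.002,0.20,0,0,-0.248],[0.001,-0.002,0.225,0,0,-0.248],[0.001,-0.002,0.225,0,0,-0.248]]' 0.0; python3 -c "
from h import *
q=manip.sense();print(q['joint_positions'],R.from_quat(q['tcp_rot']).as_matrix().round(3)); print(goto([.5115,.114,.066]))"
```

```text
clock: 45.6
tcp_pos: [0.5093, 0.113, 0.1261]
tcp_rot: [0.998, -0.065, -0.003, 0.001]
wrist_force: [0.1, 0.1, -0.8]
grip_width: 0.0428
grasp_force: 0.0
[ 0.60303063 -0.15065694 -0.2888611  -0.00201747 -1.43972006  0.83877259] [[ 0.992 -0.129 -0.007]
 [-0.129 -0.992 -0.002]
 [-0.007  0.003 -1.   ]]
[ 0.00240268 -0.00146861  0.06010453]
```

```bash
python3 -m jog '[[0.002,-0.001,0.03,0,-0.006,0],[0.002,-0.001,0.05,0,-0.006,0],[0.002,-0.001,0.058,0,-0.006,0],[0.002,-0.001,0.058,0,-0.006,0]]'; python3 -m jog '[[0,0,0,0,0,0],[0,0,0,0,0,0],[0,0,0,0,0,0],[0,0,0,0,0,0]]' 1 25
```

```text
clock: 46.0
tcp_pos: [0.5143, 0.1148, 0.0739]
tcp_rot: [0.998, -0.064, -0.002, -0.001]
wrist_force: [-0.6, -0.6, 1.0]
grip_width: 0.0426
grasp_force: 0.0
clock: 46.4
tcp_pos: [0.5149, 0.1141, 0.0756]
tcp_rot: [0.998, -0.063, -0.001, -0.001]
wrist_force: [-1.4, -3.8, 5.9]
grip_width: 0.0132
grasp_force: 27.8
```

```bash
python3 -m jog '[[-0.003,0,0,0,0,0.13],[-0.003,0,0,0,0,0.26],[-0.003,0,0,0,0,0.39],[-0.003,0,0,0,0,0.52],[-0.003,0,0,0,0,0.65],[-0.003,0,0,0,0,0.78],[-0.003,0,0,0,0,0.9],[-0.003,0,0,0,0,0.945]]'; python3 -m jog '[[0,0,0,0,0,0],[0,0,0,0,0,0]]'; python3 -c "
from h import *
q=manip.sense();M=R.from_quat(q['tcp_rot']).as_matrix();print(M.round(3),np.arctan2(-M[1,0],M[0,0]))"
```

```text
clock: 47.2
tcp_pos: [0.5127, 0.1114, 0.0757]
tcp_rot: [0.858, -0.513, 0.0, 0.002]
wrist_force: [4.5, -15.5, 3.9]
grip_width: 0.0134
grasp_force: 27.5
clock: 47.4
tcp_pos: [0.5126, 0.1115, 0.0756]
tcp_rot: [0.859, -0.511, 0.0, 0.002]
wrist_force: [4.9, -15.0, 3.7]
grip_width: 0.0134
grasp_force: 27.4
[[ 0.477 -0.879 -0.001]
 [-0.879 -0.477 -0.004]
 [ 0.002  0.003 -1.   ]] 1.0734889803101146
```

```bash
python3 -m jog '[[0,0,0,0,0,0],[0,0,0,0,0,0],[0,0,0,0,0,0]]' 0.0; python3 -m jog '[[0,0,-0.03,0,0,0],[0,0,-0.08,0,0,0],[0,0,-0.13,0,0,0],[0,0,-0.18,0,0,0],[0,0,-0.23,0,0,0],[0,0,-0.28,0,0,0],[0,0,-0.28,0,0,0]]'; python3 - <<'E'
from h import *
i=manip.camera_info("wrist"); im=manip.snapshot("wrist"); cv2.imwrite("pics/raw14.png",im[:,:,::-1])
c=np.array([.5104,.116]); z=.089
g=np.arange(-26,27,2)/1000
U=np.array([[proj(i,[c[0]-a,c[1]+b,z]) for a in g] for b in g]).astype(np.float32)
p=cv2.remap(im,U[...,0],U[...,1],cv2.INTER_LINEAR).mean(2).astype(int)
for r in p: print(' '.join('%3d'%v for v in r))
# seated lid: knob from side & scene vs first pictures
for n,f in(("side","side"),("scene","scene")):
    k=manip.camera_info(n); m=manip.snapshot(n); e=proj(k,[.515,.299,.208]); x,y=int(e[0]),int(e[1])
    b=cv2.connectedComponentsWithStats((m[y-15:y+16,x-15:x+16].max(2)<60).astype(np.uint8))
    o=cv2.resize(cv2.imread(f"pics/{n}0.png"),(560,420),interpolation=cv2.INTER_AREA)
    d=cv2.connectedComponentsWithStats((o[y-15:y+16,x-15:x+16].max(2)<60).astype(np.uint8))
    print(n,b[2][1:],b[3][1:],"orig",d[2][1:],d[3][1:])
E
```

```text
clock: 47.7
tcp_pos: [0.5112, 0.1156, 0.0738]
tcp_rot: [0.86, -0.51, -0.003, -0.0]
wrist_force: [-0.3, 0.2, -0.1]
grip_width: 0.0429
grasp_force: 0.0
clock: 48.4
tcp_pos: [0.5137, 0.1144, 0.3622]
tcp_rot: [0.86, -0.511, 0.001, -0.005]
wrist_force: [-0.4, -0.5, 0.1]
grip_width: 0.0424
grasp_force: 0.0
189 202 205 205 205 204 200 191 175 158 137 122 122 127 141 164 183 198 203 204 204 204 203 194 167 141 134
201 205 205 205 204 198 175 138 104  77  57  49  49  53  62  86 124 164 185 199 204 204 204 202 187 157 137
204 205 205 204 197 172 122  68  38  29  29  32  34  37  38  42  57  89 133 182 202 204 204 204 198 177 146
205 205 204 198 170 114  59  29  29  34  38  38  34  35  35  36  37  44  75 140 184 201 204 204 202 193 162
205 205 202 181 123  55  31  33  39  45  45  44  36  32  34  36  36  35  40  80 142 190 203 204 203 199 174
204 203 195 155  81  39  34  41  46  46  47  45  40  33  33  36  36  36  36  46  93 161 197 203 204 201 185
204 201 179 114  49  36  37  43  45  47  46  42  39  33  31  33  34  34  34  36  60 133 189 202 203 202 192
204 199 162  82  39  35  36  38  39  41  4
[... 1646 characters left out ...]
172 186 189 174 157 143 137 136 135 135
135 132 120 122 155 176 190 196 198 200 201 201 201 201 199 194 190 186 177 158 130 126 134 136 136 136 135
134 125  97  99 130 146 159 170 178 184 189 192 190 189 189 182 173 162 141 107  74  91 124 135 136 136 136
133 120 100 111 131 136 138 141 145 150 153 153 154 157 155 150 145 140 127  92  50  64 108 132 136 136 136
135 130 124 128 134 135 134 134 134 133 124 105 116 133 136 135 135 135 133 113  65  48  84 122 134 136 136
side [[ 10  10  13  15 162]] [[15.97530864 16.75925926]] orig [[ 10   8  14  16 169]] [[16.4260355  15.31360947]]
scene [[  9   9  17  17 210]] [[16.7952381  16.73333333]] orig [[  8   9  16  17 203]] [[15.19211823 16.24630542]]
```

```bash
python3 -c "
from cell import manip
print(manip.close_job())"
```

```text
the job is handed in; nothing more can be done
None
```

I handed the job in at about 48 s on the robot's clock: all four scrapers stand in their own rack slots, the lid is back down on the tub rim, and the dial reads about 60° (its long mark); the hand-in returned no verdict. The lid was knocked about 4 cm on the mat partway through, so I located it again before lifting it.

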